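# Load a cake kit into the pick-up cabinet

## Task

Raise the sash of the pick-up cabinet all the way up. Then lift the white caddy that has a carrying bar and an end pull out of its tote, set it down upright on the cabinet's loading ledge without dropping it, let go, and then slide it on under the sash until it stands wholly inside. Finally draw the sash fully down, and leave everything else where it stands.

Things in the scene. Friction and masses are not known exactly. Their poses are not given: they have to be found in the camera images.
- cabinet: Fixed pick-up cabinet of aluminium bars and clear panes, 400 mm wide, 500 high, 270 deep, far (+x) side open, clear roof. Origin on the counter under the middle of the sash, in its plane; own x points level from the robot's side into the cabinet, y to its left, z up. Two jambs 30 mm wide, standing 16 mm out in front of the sash plane, leave a doorway 340 mm wide. Fixed clear pane above z 250.
- ledge (a point): Middle of the top of the loading ledge, at cabinet x -120, y 0, z 12 mm: a steel plate 12 mm thick in front of the doorway, 240 mm deep (cabinet x -240 to 0) and 260 mm wide, level with the cabinet floor, no step between them.
- inside (a point): Point on the cabinet floor at cabinet x 120, y 0, z 12 mm; the floor runs from x 0 to 270 mm. With the sash fully up the doorway is clear from the floor to 230 mm over it.
- sash (a joint): Height of the sash over its shut position, m: 0 shut on the floor plate, 0.23 fully up against the stop; starts 0 to 0.08. Clear pane in an aluminium frame, 336 mm wide, 240 high, 16 thick. Spring-balanced: it stays where it is left, and takes about 5 to 8 N to move up or down.
- sash_lift (a point): Middle of the sash's handle: a level round steel bar 14 mm thick and 120 mm long along the cabinet's y, on two arms, at cabinet x -63, y 0, z 102 mm when shut; moves up with the sash. Its middle stands 55 mm in front of the sash's face, so a finger fits between them. The point's axes are the cabinet's.
- kit: The caddy to load: white plastic lidded box 130 long (own x) by 100 wide (y) by 66 mm high, 0.28 to 0.56 kg, closed, with a carrying bar over the lid and a pull at its -x end; 164 mm long with the pull (x -99 to 65). Origin: middle of the box's underside; z up. At the start it stands in a tote (floor 5 mm thick), the pull towards the robot.
- kit_bar (a point): Middle of the caddy's carrying bar: round, 12 mm thick, straight for 80 mm along the caddy's x, its axis 97 mm over the caddy's underside and 31 mm over its lid. Axes as the caddy's.
- kit_pull (a point): Middle of the upright grip of the caddy's end pull: 12 mm wide (y), 18 mm deep (x), from 8 to 52 mm over the underside, at caddy x -90, y 0, z 30 mm. Joined to the box by two level webs of the same 12 mm width.
- tote: Fixed clear open tote 215 (x) by 136 (y) by 88 mm high with walls and floor 5 mm thick, that holds the caddy; rim flange 225 by 152 mm. It is at the left or right of the ledge. Origin: middle of the underside.
- tote2: The same tote on the other side of the ledge, holding the plain box.
- plain_box: Bystander: a white lidded box like the caddy, 130 x 100 x 66 mm, without bar or pull. Origin: middle of the underside.
- jar: Bystander: sprinkles jar 44 mm across, 58 mm high, at the left (+y) edge of the loading ledge, its middle 100 to 105 mm from the midline. Origin: middle of the underside.
- tub_in: Bystander: white tub 68 mm across, 90 mm high, standing in the cabinet by its right (-y) side, its middle 122 to 135 mm from the midline. Origin: middle of the underside.
- tub_a: Bystander: frosting tub 82 mm across, 105 mm high, beside the cabinet. Origin: middle of the underside.
- tub_b: Bystander: frosting tub of the same size, to the right of the first. Origin: middle of the underside.
- carton: Bystander: upright cake-mix carton 50 x 135 x 190 mm, left of the cabinet. Origin: middle of the underside.
Mind the look-alikes: they are no part of the job. Leave any brown look-alike of the kit alone.

How it is judged:
On the way, in this order (a step that is already met when the one before it is completed fails the run):
1. the sash is all the way up (within 25 mm of its stop) (value of joint sash above 0.205 m), for 0.2 s.
2. with the sash up, the caddy stands upright on the loading ledge, still outside or partly under the sash, and is let go (value of joint sash above 0.205 m and x of kit in the frame of cabinet between -0.2 and 0.07 m and y of kit in the frame of cabinet between -0.12 and 0.12 m and z of kit in the frame of cabinet between 0.006 and 0.018 m and angle between kit's own z axis and vertical below 0.08 rad and linear speed of kit below 0.03 m/s and contact force between the fingers and kit below 0.3 N), for 0.2 s.
3. the caddy stands wholly inside, behind the sash line (x of kit_pull in the frame of cabinet above 0.017 m and x of kit in the frame of cabinet above 0.075 m and z of kit in the frame of cabinet below 0.018 m and angle between kit's own z axis and vertical below 0.08 rad), for 0.2 s.
At the end, for the whole second after the job is handed in: Sash at rest within 6 mm of shut. Caddy still and upright (0.08 rad) on the cabinet floor (underside 6 to 18 mm over the counter), wholly inside: its pull's middle over 17 mm and its own middle 75 to 210 mm behind the sash plane, within 150 mm of the cabinet's midline (all of step 3 and value of joint sash below 0.006 m and x of kit in the frame of cabinet below 0.21 m and y of kit in the frame of cabinet between -0.15 and 0.15 m and z of kit in the frame of cabinet above 0.006 m and linear speed of kit below 0.02 m/s and velocity of joint sash between -0.02 and 0.02 m/s); the robot touches nothing.
It fails at once if a bystander is moved more than 30 mm (distance of any of plain_box, jar, tub_in, tub_a, tub_b, carton from where it was at the start of the episode above 0.03 m).
It fails at once if the caddy is tipped more than 0.6 rad (angle between kit's own z axis and vertical above 0.6 rad).
It fails at once if over the ledge, the caddy is let go with its underside more than 15 mm above the ledge (contact force between the fingers and kit below 0.1 N and z of kit in the frame of cabinet above 0.027 m and x of kit in the frame of cabinet between -0.26 and 0.15 m and y of kit in the frame of cabinet between -0.16 and 0.16 m).
It also fails if it takes over 69 s, if anything falls off the work surface, if the arm or the gripper's body presses on something with over 40 N, if the wrist force passes 120 N, or if a joint passes its speed limit or range.

## Robot

A 7-joint arm with a two-finger parallel gripper is mounted at the origin on the work surface. World frame = base frame: x ahead of the robot, y to its left, z up, the work surface at z = 0. Lengths are in m, angles in rad, forces in N, time in s.
With the tool pointing down it reaches from about 0.35 to 0.9 m from the base axis. Payload 8.1 kg.
Tool frame: the origin (TCP) lies on the centre line of the jaws, within the pads' length; the fingertips stand 17 mm ahead of it and the grasp point (between the pads) lies 2 mm behind it; z points along the fingers, y is the direction in which the jaws open and shut (so a half turn about z gives the same grasp; the last joint's range is limited). The gripper opens to 92 mm and grips with 3 to 60 N. Pads are 19 mm wide; open, the fingers measure 130 mm over their backs; the gripper's body (75 mm by 190 mm) begins 47 mm behind the grasp point.
Start: joints at [1.156, 0.434, 0.025, 1.573, -0.012, 1.134, -0.075], TCP at [0.192, -0.595, 0.244] pointing down, gripper open.
Joint ranges: [-2.62, 2.62], [-0.44, 2.09], [-1.27, 1.32], [0.08, 2.57], [-1.32, 4.46], [0.12, 2], [-2.74, 2.74]. Speed limits (rad/s): [2.22, 2.22, 3.01, 3.01, 3.14, 3.14, 3.14].

## Interface

Orientations are given as a rotation vector (axis times angle).
In Python, from cell import arm gives the robot as it stands.
- The arm moves only by the shell command python3 -m creep 'ROWS' [FORCE]. ROWS is JSON, a list that holds one entry, the list of rows, each a list of 7 numbers: the shift along the world's x, y, z in cm, then the turn, a rotation vector about the world's x, y, z in degrees, then the opening, from -1 (shut) to 1 (fully open), so that 0 is half open. In form: [[[tx, ty, tz, ax, ay, az, jaw], ...]]. A call has 1 to 5 rows; each row is the pose to reach, as a shift and turn from the pose commanded when the call began; what a row does not reach only later rows make up. A row lasts 1/10 s, in which the tool goes at most 50 mm and 8.59 degrees, less where a joint would pass 70% of its speed; a pose out of reach is approached as far as the arm can. A call with a gripper value outside its range is refused whole. The fingers move at their own pace and stop on an object; FORCE is the grip in N (left out, the last holds). Time passes only in rows, so rows that repeat a pose let the fingers close. It gives the time, the measured TCP pose, the force and the opening at its end, in the units of the state.
- arm.observe(): the state, without advancing time (a new reading comes with each control period).
- arm.get_image(name): name is "side" or "top"; returns the picture (400x640x3 uint8, red, green, blue); there is no depth.
- arm.camera_model(name): a dict with "vfov" (degrees; the focal length in pixels is half the picture's height over the tangent of half this angle, whatever the lens; pixels are square), "cx", "cy" (the principal point, pixels), "cam_to_world" (4x4, takes a point from camera to world coordinates). Camera axes: x right, y down, z forward; pixel columns grow to the right and rows downward; lengths in m; the calibration is good to about 2 mm. A picture is of the moment at which its call begins. camera_model takes no time and is no camera call.
- arm.sign_off(): hands the job in, once; it reports no verdict.
The state is a dict: "clock": time; "joints": joint angles; "dq": joint speeds; "joint_efforts": joint torques, N m; "position": TCP position; "ee_rot": TCP orientation; "force": force on the tool from outside, world axes, zero at the start; "ft_torque": the same for the moment, N m; "width": opening from 0.0 (shut) to 1.0 (fully open).
Only numpy, scipy, OpenCV 4.12 (cv2) and the standard library are available. Lean on these libraries where they do the work, as an engineer would, in place of code of your own. Each camera call takes 0.05 s, during which the arm holds its last target.

## Working session

There is one attempt and no reset: what is moved stays moved. The work goes in short steps, Python scripts to look and compute and a shell command to move; the robot and the scene stay as the last step left them, time stands still between calls to the robot, and variables do not carry over. Pictures are saved under pics/ and viewed, and the job is handed in when it is done.

```bash
ls; mkdir -p pics
python3 - <<'E'
from cell import arm
import cv2,json
print(arm.observe())
for n in("side","top"):
    im=arm.get_image(n); cv2.imwrite(f"pics/{n}0.png",im[:,:,::-1]); m=arm.camera_model(n); print(n,m)
E
```

```text
pics
{'clock': 0.0, 'joints': array([ 1.15640232,  0.43522028,  0.02498948,  1.57414373, -0.01157772,
        1.13399178, -0.07508016]), 'dq': array([-9.34223650e-04,  3.87874956e-04, -1.64345644e-04,  3.55610547e-04,
        1.97492698e-03, -2.68397687e-05,  3.77428941e-05]), 'joint_efforts': array([ 4.24939817e-04, -6.67833567e+01,  9.85361226e-01, -3.14451563e+01,
       -6.04505930e-02,  4.31772578e-02,  1.16458127e-04]), 'position': array([ 0.1915033 , -0.59440498,  0.2429288 ]), 'ee_rot': array([-3.10196317e+00, -4.87453915e-01,  6.61216567e-04]), 'force': array([ 0.66553219, -0.72831211, -0.40665267]), 'ft_torque': array([-0.01856623, -0.00385597, -0.00437273]), 'width': 1.0024337561187924}
side {'vfov': 42.963241091107385, 'cx': 315.90859910593895, 'cy': 197.94098185947905, 'cam_to_world': array([[-1.18647256e-01, -7.44136806e-01,  6.57406451e-01,
        -5.78980880e-01],
       [-9.92936468e-01,  8.89262805e-02, -7.85448154e-02,
         8.10766946e-02],
       [-1.26224495e-05, -6.62081966e-01, -7.49431431e-01,
         1.33201117e+00],
       [ 0.00000000e+00,  0.00000000e+00,  0.00000000e+00,
         1.00000000e+00]])}
top {'vfov': 53.60698654849942, 'cx': 314.5594631013111, 'cy': 195.83726713783238, 'cam_to_world': array([[-0.06080439, -0.97596803,  0.20925876,  0.26039219],
       [-0.99814398,  0.05874295, -0.01605808, -0.02685044],
       [ 0.00337969, -0.20984677, -0.97772844,  1.15825874],
       [ 0.        ,  0.        ,  0.        ,  1.        ]])}
```

View pics/side0.png

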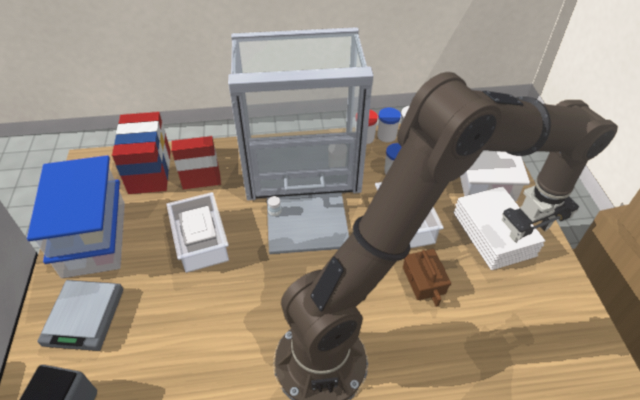

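View pics/top0.png

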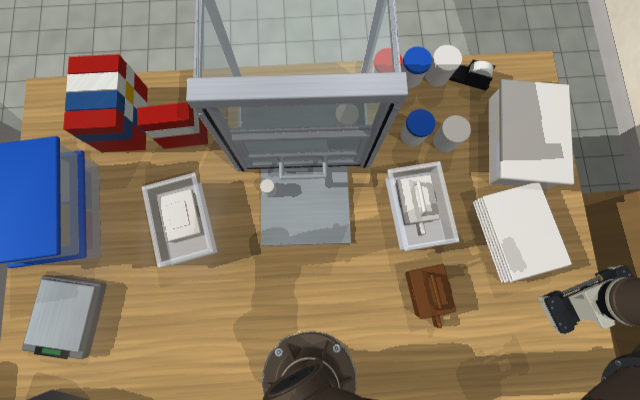

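Top view: the white caddy with bar and pull sits in the right tote at about (417,205). Look-alikes are the plain white box in the left tote (180,215), the brown caddy (430,292), and other white boxes at (530,130) and (522,230). I'll check the choice and the ledge in close crops.

```bash
cat > h.py <<'E'
import numpy as np,cv2
from cell import arm
def K(m,h=400):
    f=h/2/np.tan(np.radians(m['vfov']/2)); return f,m['cx'],m['cy']
def ray(n,u,v):
    m=arm.camera_model(n); f,cx,cy=K(m); T=m['cam_to_world']
    d=T[:3,:3]@np.array([(u-cx)/f,(v-cy)/f,1]); return T[:3,3],d
def onz(n,u,v,z):
    o,d=ray(n,u,v); return o+d*(z-o[2])/d[2]
def proj(n,p):
    m=arm.camera_model(n); f,cx,cy=K(m); T=m['cam_to_world']
    c=T[:3,:3].T@(np.array(p)-T[:3,3]); return np.array([cx+f*c[0]/c[2],cy+f*c[1]/c[2]])
def two(uv1,uv2):
    o1,d1=ray('side',*uv1);o2,d2=ray('top',*uv2)
    s=np.linalg.lstsq(np.c_[d1,-d2],o2-o1,rcond=None)[0]
    a=o1+s[0]*d1;b=o2+s[1]*d2; return (a+b)/2,np.linalg.norm(a-b)
def crop(n,src,x0,y0,w,h,k,out,save=True):
    im=cv2.imread(src) if isinstance(src,str) else src
    c=cv2.resize(im[y0:y0+h,x0:x0+w],None,fx=k,fy=k,interpolation=cv2.INTER_CUBIC)
    cv2.imwrite(out,c)
E
python3 - <<'E'
from h import *
crop('top','pics/top0.png',380,155,90,100,6,'pics/c_kit.png')
crop('top','pics/top0.png',225,130,150,120,5,'pics/c_ledge.png')
crop('side','pics/side0.png',225,120,160,135,5,'pics/c_ledge_s.png')
E
```

```text
(no output)
```

View pics/c_kit.png

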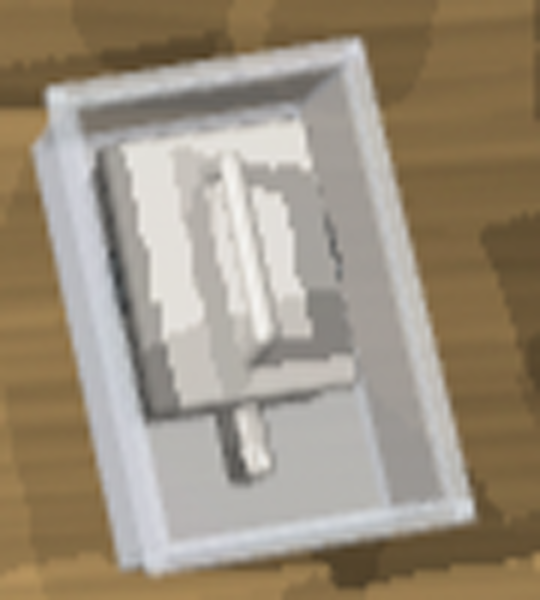

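View pics/c_ledge.png

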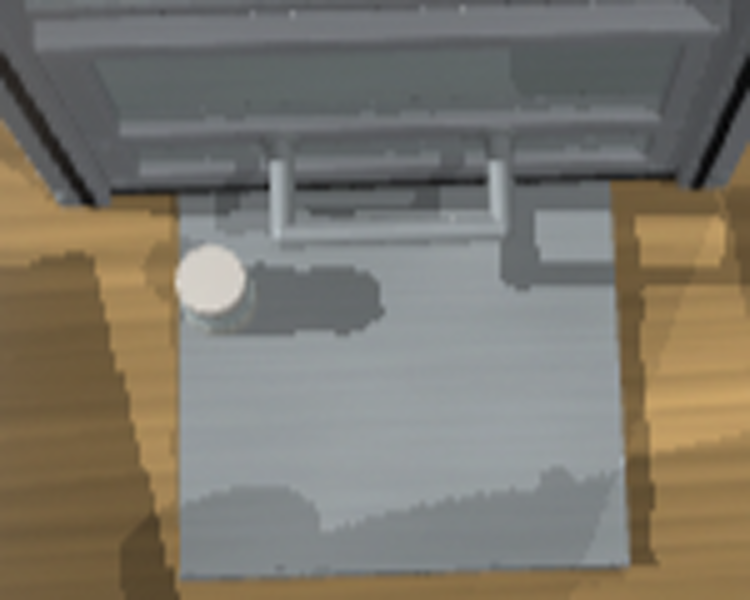

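View pics/c_ledge_s.png

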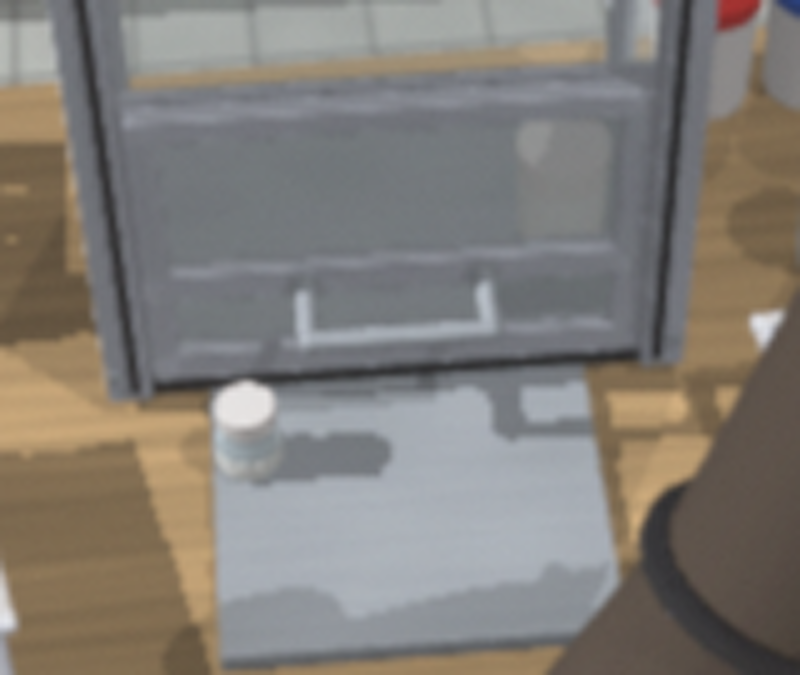

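The close crop confirms a white caddy, with its bar running from about (418.8,181) to (423.7,212) and its pull at (421.5,229) towards the robot. In the top view the ledge's front corners are at (261,245.6) and (351,243.4). The handle is at (280,177)–(326.5,176), and the jar at (267,187). Now to turn these into positions.

Run:
```python
from h import *
T=lambda x,y,x0,y0,k:((x+.5)/k+x0-.5,(y+.5)/k+y0-.5)
L=lambda x,y:T(x,y,225,130,5)
S=lambda x,y:T(x,y,225,120,5)
pt={k:onz('top',*L(*v),.012) for k,v in dict(FL=(181,576),FR=(629,565),BR=(612,182),BL=(179,196)).items()}
ps={k:onz('side',*S(*v),.012) for k,v in dict(FL=(222,660),BR=(585,372),BL=(213,394)).items()}
for d in(pt,ps):
    for k,v in d.items():print(k,v.round(4))
print('front w',np.linalg.norm(pt['FL']-pt['FR']))
# handle
a,e1=two(S(304,340),L(279,235)); b,e2=two(S(494,324),L(505,229))
print('handle',a.round(4),e1,b.round(4),e2,np.linalg.norm(a-b))
print('bar mid two', two(S(399,332),L(392,232)))
# kit
C=lambda x,y:T(x,y,380,155,6)
z=.005+.097
p,q=onz('top',*C(233,158),z+.004),onz('top',*C(263,332),z+.004)
print('kit bar',p.round(4),q.round(4),np.linalg.norm(p-q),np.degrees(np.arctan2(*(p-q)[[1,0]])))
pl=onz('top',*C(262,470),.057);print('pull outer end',pl.round(4))
for c in[(122,148),(302,125),(352,380),(150,412)]: print('lid',onz('top',*C(*c),.071).round(4))
for c in[(48,95),(358,45),(472,515),(150,572)]: print('rim',onz('top',*C(*c),.088).round(4))
print('jar top',onz('top',*L(211,280),.07).round(4))
```

```text
FL [0.3709 0.1178 0.012 ]
FR [ 0.3616 -0.1406  0.012 ]
BR [ 0.5916 -0.1488  0.012 ]
BL [0.5984 0.1117 0.012 ]
FL [0.3712 0.1173 0.012 ]
BR [ 0.5865 -0.1485  0.012 ]
BL [0.5969 0.1105 0.012 ]
front w 0.25864882159620745
handle [0.5421 0.0461 0.1179] 0.0014698680931643998 [ 0.5365 -0.0769  0.1235] 0.0003630378607158727 0.12328212114782519
bar mid two (array([ 0.53928103, -0.01543351,  0.12073276]), np.float64(0.001083775869296412))
kit bar [ 0.5103 -0.3311  0.106 ] [ 0.4291 -0.3352  0.106 ] 0.08125290361860026 2.9198624763617396
pull outer end [ 0.3722 -0.3414  0.057 ]
lid [ 0.5266 -0.2893  0.071 ]
lid [ 0.5327 -0.3757  0.071 ]
lid [ 0.4098 -0.384   0.071 ]
lid [ 0.4006 -0.2889  0.071 ]
rim [ 0.55   -0.2534  0.088 ]
rim [ 0.5655 -0.4013  0.088 ]
rim [ 0.3431 -0.4247  0.088 ]
rim [ 0.3265 -0.277   0.088 ]
jar top [0.531  0.0882 0.07  ]
```

Measured positions agree across both views to about 2 mm. The ledge front is 259 mm wide (260 given), the handle 123 mm long (120 given) and the kit bar 81 mm long (80 given).

| Item | World position | Yaw |
|---|---|---|
| Cabinet origin | (0.606, -0.020) | -2° |
| Handle | (0.541, -0.017, 0.121), so the sash is about 19 mm up | |
| Kit | (0.469, -0.334) | about +4° |

Next I raise the tool and swing it towards the doorway with the jaws shut.

```bash
python3 -m creep '[[[2,6,6,0,0,-8,-1],[4,12,10,0,0,-16,-1],[7,19,12,0,0,-20,-1],[10,24,12,0,0,-20,-1],[12,28,12,0,0,-20,-1]]]'; python3 -m creep '[[[3,5,0,0,-8,0,-1],[5,10,-1,0,-16,0,-1],[7,15,-2,0,-24,0,-1],[9,20,-3,0,-32,0,-1],[11,25,-4,0,-40,0,-1]]]'
```

```text
clock: 0.6
position: [0.2751, -0.3899, 0.3499]
ee_rot: [3.14, -0.06, 0.001]
force: [1.3, 0.1, -0.2]
width: 0.614
clock: 1.1
position: [0.3734, -0.1689, 0.3149]
ee_rot: [-2.945, 0.055, -1.059]
force: [3.5, 2.1, 1.0]
width: 0.182
```

```bash
python3 -m creep '[[[1,2,-5,0,-5,0,-1],[2,4,-9,0,-10,0,-1],[4,4.6,-13,0,-15,0,-1],[5.6,4.6,-17,0,-15,0,-1],[5.6,4.6,-19.4,0,-15,0,-1]]]'; python3 -m creep '[[[0,0,0,0,0,0,-1],[0,0,0,0,0,0,-1]]]'
python3 - <<'E'
from h import *
from scipy.spatial.transform import Rotation as R
s=arm.observe();print(s['joints'].round(2),R.from_rotvec(s['ee_rot']).as_matrix().round(3))
for n in("side","top"):
    cv2.imwrite(f"pics/{n}1.png",arm.get_image(n)[:,:,::-1])
crop('s','pics/side1.png',200,80,200,190,3,'pics/c1s.png')
crop('s','pics/top1.png',220,120,180,140,4,'pics/c1t.png')
E
```

```text
clock: 1.6
position: [0.4094, -0.1649, 0.3128]
ee_rot: [-2.826, 0.015, -1.36]
force: [0.4, -1.1, 0.3]
width: 0.001
clock: 1.8
position: [0.4096, -0.1634, 0.3129]
ee_rot: [-2.825, 0.01, -1.358]
force: [1.1, -0.2, -0.6]
width: 0.006
[-0.04 -0.33  0.51  2.53 -1.22  0.26  0.04] [[ 0.625 -0.003  0.781]
 [-0.009 -1.     0.004]
 [ 0.781 -0.01  -0.625]]
```

View pics/c1s.png

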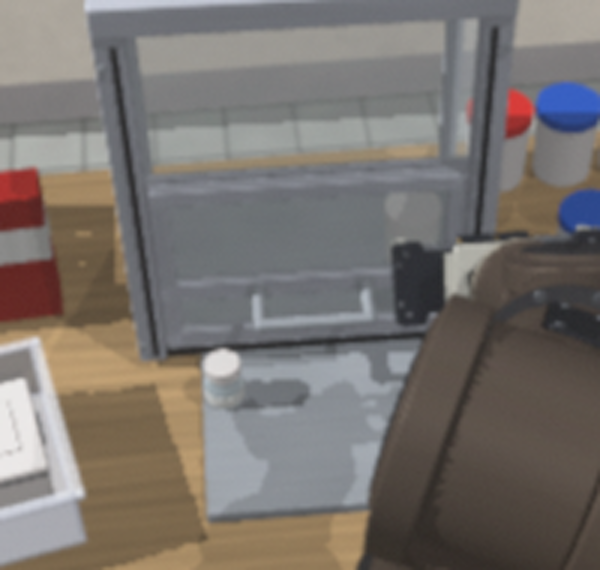

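View pics/c1t.png

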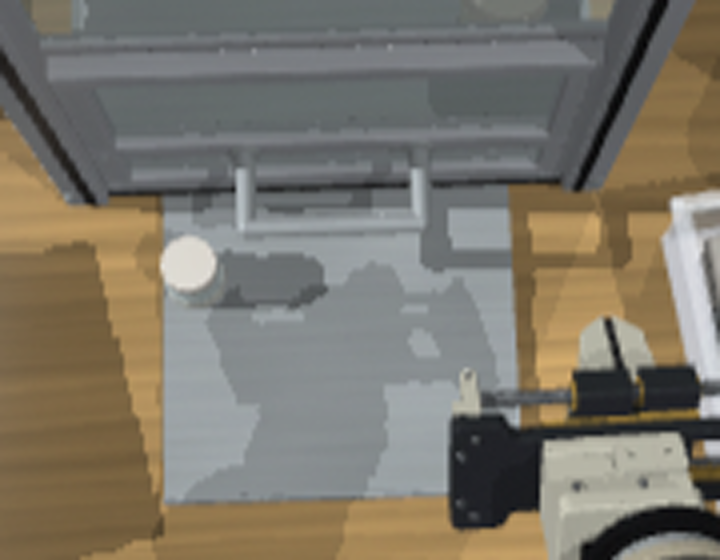

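The arm is at its joint limits (j4 2.53, j5 -1.22) and the tool is still at about y -0.165, short of the handle. I'll fit the kinematics from the recorded joint states to see which tilts it can reach.

```bash
cat > kin.py <<'E'
import numpy as np, itertools
from scipy.spatial.transform import Rotation as R
from h import arm
s0=dict(q=[1.15640232,0.43522028,0.02498948,1.57414373,-0.01157772,1.13399178,-0.07508016],p=[0.1915033,-0.59440498,0.2429288],r=[-3.10196317,-0.487453915,6.6e-4])
s=arm.observe()
s1=dict(q=s['joints'],p=s['position'],r=s['ee_rot'])
def frames(q,sg):
    M=R.identity();out=[]
    for i in range(7):
        M=M*R.from_euler('zyzyzyz'[i],sg[i]*q[i]); out.append(M)
    return out
if __name__=='__main__':
    for sg in itertools.product([1,-1],repeat=7):
        e=[];Rs=[]
        for S in(s0,s1):
            Rs.append(frames(S['q'],sg)[-1].inv()*R.from_rotvec(S['r']))
        d=(Rs[0].inv()*Rs[1]).magnitude()
        # allow base rotation too
        if d<.1: print(sg,d,Rs[0].as_matrix().round(2).tolist())
    print(np.array(s1['q']).tolist(),s1['p'].tolist(),s1['r'].tolist())
E
python3 kin.py
```

```text
(-1, 1, -1, 1, -1, 1, -1) 7.711775088606531e-07 [[-0.0, -1.0, -0.0], [1.0, -0.0, 0.0], [-0.0, -0.0, 1.0]]
[-0.033707143190245314, -0.32876213189501863, 0.5065996653025571, 2.5332624070381384, -1.2211629923737672, 0.2556407258982103, 0.042999512525386745] [0.40921356790459723, -0.16499713125497897, 0.3129037810465823] [-2.827455475276075, 0.01477570901471567, -1.3582300117884458]
```

```bash
cat >> kin.py <<'E'
SG=(-1,1,-1,1,-1,1,-1)
def cols(q,names):
    f=frames(q,SG);z=[0,0,1];x=[1,0,0]
    D=dict(d1=np.array(z,float),d3=f[1].apply(z),d5=f[3].apply(z),d7=f[5].apply(z),a2=f[0].apply(x),a4=f[2].apply(x),a5=f[3].apply(x),a6=f[4].apply(x),a7=f[5].apply(x))
    return np.stack([D[n] for n in names],1)
if __name__=='__main__':
    for nm in(['d1','d3','d5','d7'],['d1','d3','d5','d7','a4'],['d1','d3','d5','d7','a7'],['d1','d3','d5','d7','a2'],['d1','d3','d5','d7','a6']):
        A=np.vstack([cols(S['q'],nm) for S in(s0,s1)]);b=np.r_[s0['p'],s1['p']]
        x,*_=np.linalg.lstsq(A,b,rcond=None);print(nm,x.round(4),(A@x-b).round(4),np.linalg.cond(A))
E
python3 kin.py
```

```text
(-1, 1, -1, 1, -1, 1, -1) 7.711775088606531e-07 [[-0.0, -1.0, -0.0], [1.0, -0.0, 0.0], [-0.0, -0.0, 1.0]]
[-0.033707143190245314, -0.32876213189501863, 0.5065996653025571, 2.5332624070381384, -1.2211629923737672, 0.2556407258982103, 0.042999512525386745] [0.40921356790459723, -0.16499713125497897, 0.3129037810465823] [-2.827455475276075, 0.01477570901471567, -1.3582300117884458]
['d1', 'd3', 'd5', 'd7'] [0.2922 0.5072 0.4579 0.3031] [ 0.0508  0.0152  0.0118  0.0057  0.044  -0.0118] 11.92261098682612
['d1', 'd3', 'd5', 'd7', 'a4'] [0.3113 0.3047 0.4127 0.1132 0.132 ] [ 0.0463  0.0201  0.0007  0.0003 -0.0027 -0.0007] 18.989194868798673
['d1', 'd3', 'd5', 'd7', 'a7'] [ 0.3245  0.4744  0.4004  0.3405 -0.0599] [ 0.0481  0.0206  0.0011  0.0005 -0.0009 -0.0011] 11.943294197399188
['d1', 'd3', 'd5', 'd7', 'a2'] [ 0.3873  0.6108  0.6186  0.4354 -0.1955] [ 0.0445  0.0195  0.0003  0.0001 -0.0042 -0.0003] 16.198629156039473
['d1', 'd3', 'd5', 'd7', 'a6'] [ 0.2295  0.6117  0.372   0.4416 -0.066 ] [ 0.0497  0.021   0.0016  0.0008  0.0008 -0.0016] 17.03139650615806
```

```bash
cat > log.py <<'E'
from h import arm
import json
s=arm.observe()
open('log.jsonl','a').write(json.dumps(dict(q=list(s['joints']),p=list(s['position']),r=list(s['ee_rot'])))+'\n')
E
python3 log.py
python3 -m creep '[[[3,0,0,0,8,0,-1],[6,0,0,0,16,0,-1],[6,0,0,0,20,0,-1]]]'; python3 log.py; python3 -m creep '[[[2,5,0,0,0,0,-1],[2,10,0,0,0,0,-1],[2,14.5,0,0,0,0,-1]]]'; python3 log.py; python3 -m creep '[[[0,0,0,0,0,0,-1],[0,0,0,0,0,0,-1]]]'; python3 log.py; cat log.jsonl
```

```text
clock: 2.2
position: [0.4614, -0.162, 0.3165]
ee_rot: [-2.947, -0.007, -1.075]
force: [-0.4, 1.0, 0.6]
width: 0.005
clock: 2.5
position: [0.481, -0.0402, 0.3162]
ee_rot: [-2.946, -0.005, -1.077]
force: [-0.4, 0.0, 0.1]
width: 0.0
clock: 2.7
position: [0.4804, -0.0412, 0.3164]
ee_rot: [-2.947, -0.009, -1.077]
force: [0.3, -1.3, 0.7]
width: 0.002
{"q": [-0.033707143190245314, -0.32876213189501863, 0.5065996653025571, 2.5332624070381384, -1.2211629923737672, 0.2556407258982103, 0.042999512525386745], "p": [0.40921356790459723, -0.16499713125497897, 0.3129037810465823], "r": [-2.827455475276075, 0.01477570901471567, -1.3582300117884458]}
{"q": [0.37250453597863903, -0.1388940037241525, 0.045318645628467824, 2.2969779852338017, -0.6950094647655952, 0.42064379664060353, -0.5862872192341781], "p": [0.46137564885261395, -0.16204226624608017, 0.3165310152228112], "r": [-2.947044518282075, -0.006541936911614601, -1.074519036140179]}
{"q": [0.49107220403743734, -0.1697178853692848, -0.43882958830999463, 2.312009799840164, -0.33942433113974263, 0.296744307435951, -1.2461185130437578], "p": [0.48099231627627426, -0.04018672933279772, 0.31624984048857546], "r": [-2.9464707069573985, -0.004784550136233671, -1.0765197581568893]}
{"q": [0.4884816945882374, -0.17095171903908296, -0.4327072861867861, 2.3127878636205335, -0.3456510209416665, 0.2980306350530784, -1.2342295937598384], "p": [0.48040782045480906, -0.041211611706840956, 0.3164371072978436], "r": [-2.947172242749419, -0.009329957237232515, -1.0771042287180572]}
```

```bash
cat > kin2.py <<'E'
import numpy as np, json
from scipy.spatial.transform import Rotation as R
from scipy.optimize import least_squares
SG=(-1,1,-1,1,-1,1,-1)
def frames(q):
    M=R.identity();out=[]
    for i in range(7):
        M=M*R.from_euler('zyzyzyz'[i],SG[i]*q[i]); out.append(M)
    return out
E=np.eye(3)
def cols(q,names):
    f=frames(q)
    return np.stack([E[2] if n=='z0' else f[int(n[1])-1].apply(E['xyz'.index(n[0])]) for n in names],1)
S=[json.loads(l) for l in open('log.jsonl')]
S.append(dict(q=[1.15640232,0.43522028,0.02498948,1.57414373,-0.01157772,1.13399178,-0.07508016],p=[0.1915033,-0.59440498,0.2429288]))
def fit(nm):
    A=np.vstack([cols(s['q'],nm) for s in S]);b=np.concatenate([s['p'] for s in S])
    x,*_=np.linalg.lstsq(A,b,rcond=None);return x,A@x-b,np.linalg.cond(A)
if __name__=='__main__':
    base=['z0','z2','z4','z6']
    for ex in ([],['x4'],['y2'],['y1'],['y1','y3'],['y2','y4'],['y2','y6'],['y2','x4'],['y1','x4'],['y2','x3','x4'],['y2','x3','y4','y6'],['y2','x6'],['y2','y4','x6'],['y2','y4','x4']):
        x,r,c=fit(base+ex);print(base+ex,x.round(4),'rms',np.sqrt((r**2).mean()).round(5),c.round(1))
E
python3 kin2.py
```

```text
['z0', 'z2', 'z4', 'z6'] [0.3414 0.4154 0.4924 0.2227] rms 0.02446 14.6
['z0', 'z2', 'z4', 'z6', 'x4'] [ 0.3119  0.4197  0.479   0.2226 -0.0217] rms 0.02441 29.8
['z0', 'z2', 'z4', 'z6', 'y2'] [ 0.2744  0.5527  0.4319  0.3476 -0.0515] rms 0.0033 17.1
['z0', 'z2', 'z4', 'z6', 'y1'] [ 0.2744  0.5527  0.4319  0.3476 -0.0515] rms 0.0033 17.1
['z0', 'z2', 'z4', 'z6', 'y1', 'y3'] [ 0.272   0.5573  0.4277  0.3531 -0.0362 -0.017 ] rms 8e-05 17.3
['z0', 'z2', 'z4', 'z6', 'y2', 'y4'] [ 0.272   0.5573  0.4277  0.3531 -0.0362 -0.017 ] rms 8e-05 17.3
['z0', 'z2', 'z4', 'z6', 'y2', 'y6'] [ 0.2749  0.5609  0.4284  0.3573 -0.0473 -0.0078] rms 0.00231 17.9
['z0', 'z2', 'z4', 'z6', 'y2', 'x4'] [ 0.2815  0.5518  0.4351  0.3478 -0.0516  0.0053] rms 0.00328 30.0
['z0', 'z2', 'z4', 'z6', 'y1', 'x4'] [ 0.2815  0.5518  0.4351  0.3478 -0.0516  0.0053] rms 0.00328 30.0
['z0', 'z2', 'z4', 'z6', 'y2', 'x3', 'x4'] [ 0.2961  0.5276  0.4362  0.3263 -0.0486  0.0145  0.0155] rms 0.00307 44.9
['z0', 'z2', 'z4', 'z6', 'y2', 'x3', 'y4', 'y6'] [ 2.721e-01  5.576e-01  4.277e-01  3.534e-01 -3.640e-02 -0.000e+00
 -1.660e-02 -4.000e-04] rms 0.0 45.6
['z0', 'z2', 'z4', 'z6', 'y2', 'x6'] [ 0.2754  0.5454  0.4257  0.3469 -0.0489 -0.007 ] rms 0.00271 17.3
['z0', 'z2', 'z4', 'z6', 'y2', 'y4', 'x6'] [ 2.720e-01  5.576e-01  4.279e-01  3.531e-01 -3.620e-02 -1.720e-02
  2.000e-04] rms 5e-05 18.2
['z0', 'z2', 'z4', 'z6', 'y2', 'y4', 'x4'] [ 0.2733  0.5571  0.4283  0.3531 -0.0363 -0.0169  0.0009] rms 4e-05 30.3
```

The kinematic model fits to 0.1 mm. Now I check which tilts are reachable at each key pose within the joint limits.

```bash
cat > ik.py <<'E'
from kin2 import *
NM=['z0','z2','z4','z6','y2','y4']; X,_,_=fit(NM)
RT=R.from_matrix([[0,-1,0],[1,0,0],[0,0,1]])
LO=np.array([-2.62,-.44,-1.27,.08,-1.32,.12,-2.74])+.03;HI=np.array([2.62,2.09,1.32,2.57,4.46,2,2.74])-.03
def fk(q): return cols(q,NM)@X, frames(q)[-1]*RT
def tool(yaw,tilt):  # tool z along (sin tilt,0,-cos tilt) in yawed frame, tool y = -y
    return R.from_euler('z',yaw,degrees=True)*R.from_euler('y',-tilt,degrees=True)*R.from_rotvec([np.pi,0,0])
def ik(p,Rt,q0,n=12,reg=1e-3):
    best=None;rng=np.random.default_rng(0)
    for i in range(n):
        g=np.clip(q0,LO,HI) if i==0 else rng.uniform(LO,HI)
        def res(q):
            a,b=fk(q);return np.r_[(a-p)*10,(b.inv()*Rt).as_rotvec()*2,reg*(q-q0)]
        s=least_squares(res,g,bounds=(LO,HI))
        e=np.abs(s.fun[:6]).max()
        if best is None or e<best[0]-1e-3 or (abs(e-best[0])<1e-3 and np.abs(s.x-q0).max()<np.abs(best[1]-q0).max()): best=(e,s.x)
    return best
E
python3 - <<'E'
from ik import *
q0=np.array(S[3]['q']);q0=np.array([0.49,-.17,-.43,2.31,-.35,.3,-1.23])
for t in(20,30,40,50,55,60):
    for nm,p in dict(lo=[.55,-.018,.09],hi=[.55,-.018,.305],pull0=[.38,-.03,.05],pull1=[.64,-.02,.05]).items():
        e,q=ik(np.array(p),tool(-2,t),q0);print(t,nm,round(e,4),q.round(2))
E
```

```text
20 lo 0.0 [-0.23  0.38  0.17  2.23 -0.14  0.18 -1.56]
20 hi 0.0 [ 0.26  0.1  -0.38  1.93  0.13  0.77 -1.79]
20 pull0 0.1529 [ 0.31  0.37 -0.43  2.54  1.91  0.15  2.71]
20 pull1 0.0 [-0.18  0.56  0.14  2.05 -0.2   0.2  -1.49]
30 lo 0.0 [-0.08  0.38 -0.04  2.37  2.5   0.15  2.08]
30 hi 0.0 [ 0.32  0.03 -0.44  2.07  0.18  0.52 -1.85]
30 pull0 0.3094 [ 0.56  0.41 -0.73  2.54  1.93  0.28  2.71]
30 pull1 0.0 [-0.01  0.55 -0.09  2.18  2.35  0.15  2.27]
40 lo 0.0 [ 0.08  0.44 -0.27  2.49  2.7   0.52  1.89]
40 hi 0.0 [ 0.43 -0.01 -0.54  2.22  0.36  0.26 -2.04]
40 pull0 0.5564 [ 0.72  0.47 -0.92  2.54  1.96  0.38  2.71]
40 pull1 0.0 [ 0.02  0.59 -0.15  2.31  2.79  0.47  1.83]
50 lo 0.0464 [ 0.74  0.91 -1.24  2.54  2.33  1.18  2.53]
50 hi 0.0 [ 0.   -0.05 -0.16  2.39  1.97  0.15  2.61]
50 pull0 0.7883 [ 0.93  0.53 -1.03  2.54  2.13  0.36  2.71]
50 pull1 0.0 [-0.03  0.68 -0.11  2.42  2.93  0.84  1.67]
55 lo 0.1572 [ 0.73  0.94 -1.24  2.54  2.37  1.22  2.53]
55 hi 0.0 [ 0.33 -0.02 -0.48  2.44  2.57  0.27  2.02]
55 pull0 0.8258 [ 1.15  0.64 -1.11  2.54  2.38  0.31  2.71]
55 pull1 0.0 [-0.1   0.75 -0.04  2.47  2.97  1.04  1.59]
60 lo 0.2601 [ 0.73  0.98 -1.24  2.54  2.42  1.28  2.53]
60 hi 0.0 [ 0.29  0.01 -0.47  2.51  2.7   0.45  1.87]
60 pull0 1.0308 [ 1.86  1.63 -1.24  2.54  2.46  0.32 -2.45]
60 pull1 0.0 [-0.18  0.84  0.07  2.51  3.01  1.24  1.48]
```

Run:
```python
from ik import *
import ik
q0=np.array([0.49,-.17,-.43,2.31,-.35,.3,-1.23])
LO0,HI0=LO.copy(),HI.copy()
for flip in(0,1):
  ik.LO=LO0.copy();ik.HI=HI0.copy()
  if flip: ik.LO[4]=1.3
  else: ik.HI[4]=1.3
  for psi in(-40,-20,0,20,40,60):
    row=[]
    for t in(25,30,35,40,45,50,55):
        e,q=ik.ik(np.array([.545,-.018,.09]),tool(psi,t),np.clip(q0,ik.LO,ik.HI),n=6);row.append(round(e,3))
    print(flip,psi,row,q.round(2))
```

```text
0 -40 [np.float64(0.0), np.float64(0.0), np.float64(0.0), np.float64(0.073), np.float64(0.146), np.float64(0.213), np.float64(0.271)] [-1.33  0.95  1.04  2.36  1.3   0.15  2.05]
0 -20 [np.float64(0.0), np.float64(0.11), np.float64(0.206), np.float64(0.278), np.float64(0.408), np.float64(0.471), np.float64(0.549)] [-1.21  0.69  0.96  2.36  1.3   0.15  2.49]
0 0 [np.float64(0.029), np.float64(0.18), np.float64(0.331), np.float64(0.478), np.float64(0.621), np.float64(0.753), np.float64(0.802)] [-1.11  0.55  0.86  2.36  1.3   0.15  2.71]
0 20 [np.float64(0.0), np.float64(0.057), np.float64(0.167), np.float64(0.263), np.float64(0.338), np.float64(0.412), np.float64(0.539)] [ 1.24  0.92 -1.24  2.24  1.3   0.15 -1.96]
0 40 [np.float64(0.0), np.float64(0.0), np.float64(0.0), np.float64(0.021), np.float64(0.084), np.float64(0.133), np.float64(0.209)] [ 1.21  0.92 -1.04  2.24 -1.29  0.15  0.96]
0 60 [np.float64(0.0), np.float64(0.0), np.float64(0.0), np.float64(0.0), np.float64(0.0), np.float64(0.0), np.float64(0.0)] [ 1.27  1.11 -1.2   2.09  0.09  0.34 -0.15]
1 -40 [np.float64(0.0), np.float6
[... 309 characters left out ...]
]
1 0 [np.float64(0.048), np.float64(0.0), np.float64(0.0), np.float64(0.0), np.float64(0.0), np.float64(0.068), np.float64(0.179)] [ 0.78  0.92 -1.24  2.54  2.4   1.14  2.56]
1 20 [np.float64(0.0), np.float64(0.0), np.float64(0.0), np.float64(0.0), np.float64(0.0), np.float64(0.0), np.float64(0.0)] [ 0.92  0.83 -0.93  2.54  3.14  0.76  2.38]
1 40 [np.float64(0.132), np.float64(0.07), np.float64(0.011), np.float64(0.0), np.float64(0.0), np.float64(0.0), np.float64(0.0)] [ 0.61  0.65 -0.25  2.38  4.31  0.77  1.5 ]
1 60 [np.float64(0.383), np.float64(0.361), np.float64(0.343), np.float64(0.33), np.float64(0.323), np.float64(0.316), np.float64(0.302)] [ 1.25  1.09 -1.24  2.23  1.3   0.15 -1.4 ]
```

Run:
```python
from ik import *
q=np.array(S[3]['q']);p=np.array([.48,-.041,.316])
def step(p,psi,t,q):
    for k in range(1):
        e,q=ik(p,tool(psi,t),q,n=1,reg=.05)
    return e,q
import itertools
for seq in ([(p,a,40) for a in range(-2,-42,-4)]+[(p,-42,t) for t in range(40,58,3)]+[(p,a,57) for a in range(-42,2,4)],
  [(p,-2,t) for t in range(40,24,-4)]+[(p,a,25) for a in range(-2,-42,-4)]+[(p,-42,t) for t in range(25,58,3)]+[(p,a,57) for a in range(-42,2,4)]):
    qq=q
    for i,(pp,a,t) in enumerate(seq):
        e,qq=step(pp,a,t,qq)
        if i%3==2: print(a,t,round(e,3),qq.round(2))
    print()
```

```text
-10 40 0.002 [ 0.88 -0.2  -0.86  2.29 -0.09  0.29 -1.69]
-22 40 0.001 [ 1.26 -0.3  -1.22  2.25 -0.05  0.34 -1.95]
-34 40 0.083 [ 1.1  -0.2  -1.24  2.21  0.51  0.51 -2.71]
-42 43 0.219 [ 1.16 -0.29 -1.24  2.23  0.4   0.47 -2.71]
-42 52 0.261 [ 1.21 -0.41 -1.24  2.31  0.39  0.31 -2.71]
-38 57 0.255 [ 1.22 -0.41 -1.24  2.34  0.45  0.22 -2.71]
-26 57 0.193 [ 1.22 -0.41 -1.24  2.37  0.57  0.15 -2.71]
-14 57 0.269 [ 0.87 -0.26 -0.94  2.39  0.8   0.15 -2.71]
-2 57 0.254 [-0.29 -0.28  0.17  2.48  1.09  0.15 -2.71]

-2 32 0.001 [ 0.64 -0.12 -0.6   2.19 -0.13  0.5  -1.49]
-6 25 0.001 [ 0.64 -0.06 -0.66  2.09  0.02  0.67 -1.72]
-18 25 0.001 [ 0.64 -0.05 -0.75  2.08  0.22  0.71 -2.14]
-30 25 0.001 [ 0.6  -0.01 -0.81  2.05  0.39  0.81 -2.53]
-42 25 0.077 [ 0.36  0.   -0.59  2.02  0.39  0.89 -2.71]
-42 34 0.171 [ 1.09 -0.13 -1.24  2.12  0.42  0.67 -2.71]
-42 43 0.219 [ 1.16 -0.29 -1.24  2.23  0.4   0.47 -2.71]
-42 52 0.261 [ 1.21 -0.41 -1.24  2.31  0.39  0.31 -2.71]
-38 57 0.255 [ 1.22 -0.41 -1.24  2.34  0.45  0.22 -2.71]
-26 57 0.193 [ 1.22 -0.41 -1.24  2.37  0.57  0.15 -2.71]
-14 57 0.269 [ 0.87 -0.26 -0.94  2.39  0.8   0.15 -2.71]
-2 57 0.254 [-0.29 -0.28  0.17  2.48  1.09  0.15 -2.71]
```

```bash
cat > sim.py <<'E'
from ik import *
HT=R.from_euler('z',180,degrees=True)
def run(seq,q,half=True,every=3,reg=.05):
    for i,(pp,a,t) in enumerate(seq):
        e,q=ik(np.array(pp),tool(a,t)*(HT if half else R.identity()),q,n=1,reg=reg)
        if i%every==every-1: print(a,t,np.round(pp,2),round(e,3),q.round(2))
    print();return q
E
python3 - <<'E'
from sim import *
q=np.array(S[3]['q']);p=[.48,-.041,.316];q[6]+=np.pi
for p in([.48,-.041,.316],[.52,-.02,.3]):
  for a0 in(-2,-15,-30):
    print(p,a0)
    run([(p,a,40) for a in range(-2,a0-1,-4)]+[(p,a0,t) for t in range(40,58,3)]+[(p,a,57) for a in range(a0,2,4)],q)
E
```

```text
[0.48, -0.041, 0.316] -2
-2 43 [ 0.48 -0.04  0.32] 0.001 [ 0.52 -0.19 -0.48  2.35 -0.32  0.21  1.82]
-2 52 [ 0.48 -0.04  0.32] 0.131 [ 0.75 -0.22 -0.65  2.41 -1.2   0.15  2.71]

[0.48, -0.041, 0.316] -15
-10 40 [ 0.48 -0.04  0.32] 0.002 [ 0.88 -0.2  -0.86  2.29 -0.09  0.29  1.45]
-15 43 [ 0.48 -0.04  0.32] 0.0 [ 1.07 -0.25 -1.04  2.32 -0.05  0.23  1.3 ]
-15 52 [ 0.48 -0.04  0.32] 0.015 [ 0.71 -0.2  -0.87  2.44  1.54  0.21 -0.35]
-11 57 [ 0.48 -0.04  0.32] 0.003 [ 0.45 -0.18 -0.65  2.54  2.19  0.32 -0.95]
1 57 [ 0.48 -0.04  0.32] 0.013 [ 0.67 -0.18 -0.57  2.54  3.71  0.29 -2.13]

[0.48, -0.041, 0.316] -30
-10 40 [ 0.48 -0.04  0.32] 0.002 [ 0.88 -0.2  -0.86  2.29 -0.09  0.29  1.45]
-22 40 [ 0.48 -0.04  0.32] 0.001 [ 1.26 -0.3  -1.22  2.25 -0.05  0.34  1.19]
-30 40 [ 0.48 -0.04  0.32] 0.0 [ 1.04 -0.15 -1.24  2.22  0.66  0.54  0.31]
-30 49 [ 0.48 -0.04  0.32] 0.002 [ 0.9  -0.12 -1.24  2.33  1.15  0.57 -0.25]
-30 57 [ 0.48 -0.04  0.32] 0.001 [ 0.69 -0.01 -1.24  2.42  1.48  0.83 -0.67]
-18 57 [ 0.48 -0.04  0.32] 0.001 [ 0.67 -0.16 -0.96  2.5   1.85  0.43 -0.77]
-6 57 [ 0.48 -0.04  0.32] 0.
[... 486 characters left out ...]
0.52 -0.02  0.3 ] 0.002 [ 0.7  -0.01 -1.01  2.48  2.12  0.49 -0.9 ]
1 57 [ 0.52 -0.02  0.3 ] 0.005 [ 0.64 -0.04 -0.71  2.51  3.06  0.33 -1.54]

[0.52, -0.02, 0.3] -30
-10 40 [ 0.52 -0.02  0.3 ] 0.003 [ 0.76 -0.05 -0.92  2.25  0.62  0.31  0.69]
-22 40 [ 0.52 -0.02  0.3 ] 0.001 [ 0.69  0.01 -1.02  2.21  0.94  0.56  0.13]
-30 40 [ 0.52 -0.02  0.3 ] 0.0 [ 0.6   0.08 -1.05  2.18  1.01  0.75 -0.09]
-30 49 [ 0.52 -0.02  0.3 ] 0.001 [ 0.5   0.1  -1.06  2.28  1.31  0.84 -0.46]
-30 57 [ 0.52 -0.02  0.3 ] 0.0 [ 0.38  0.17 -1.07  2.37  1.52  1.03 -0.74]
-18 57 [ 0.52 -0.02  0.3 ] 0.001 [ 0.53  0.04 -1.    2.46  1.8   0.67 -0.76]
-6 57 [ 0.52 -0.02  0.3 ] 0.003 [ 0.59 -0.04 -0.8   2.5   2.43  0.39 -1.1 ]
```

```bash
python3 -m creep '[[[1,1,0,-27.5,0,33,-1],[1,1,0,-27.5,0,33,-1],[1,1,0,-27.5,0,33,-1],[1,1,0,-27.5,0,33,-1],[1,1,0,-27.5,0,33,-1]]]'; python3 log.py; tail -1 log.jsonl
```

```text
clock: 3.2
position: [0.4905, -0.0334, 0.3164]
ee_rot: [2.549, 1.017, 0.926]
force: [1.1, -0.2, 0.1]
width: 0.008
{"q": [0.31858660295600333, -0.15290361404819094, -0.3230192877625592, 2.3008357483360076, -0.15156134932610127, 0.2943786017074891, -0.7008122069031039], "p": [0.49051445963203805, -0.03343122076482222, 0.31641059609618616], "r": [2.548902698505432, 1.0167700076645083, 0.9257483544697076]}
```

```bash
for i in 1; do python3 -m creep '[[[0,0,0,-27.5,0,33,-1],[0,0,0,-27.5,0,33,-1],[0,0,0,-27.5,0,33,-1],[0,0,0,-27.5,0,33,-1],[0,0,0,-27.5,0,33,-1]]]'; python3 -m creep '[[[0,0,0,-27.5,0,33,-1],[0,0,0,-27.5,0,33,-1],[0,0,0,-27.5,0,33,-1],[0,0,0,-27.5,0,33,-1],[0,0,0,-27.5,0,33,-1]]]'; python3 -m creep '[[[0,0,0,-27.5,0,33,-1],[0,0,0,-27.5,0,33,-1],[0,0,0,-27.5,0,33,-1],[0,0,0,-27.5,0,33,-1],[0,0,0,-27.5,0,33,-1]]]'; done; python3 log.py
python3 - <<'E'
from ik import *
q=S[-2]['q'];r=R.from_rotvec(S[-2]['r']).as_matrix();print(np.round(q,2),r.round(3))
E
```

```text
clock: 3.7
position: [0.4905, -0.0334, 0.3164]
ee_rot: [1.89, 1.775, 0.68]
force: [-1.0, -0.3, 0.4]
width: 0.006
clock: 4.2
position: [0.4905, -0.0334, 0.3163]
ee_rot: [1.071, 2.257, 0.378]
force: [-0.4, -0.2, 0.2]
width: 0.005
clock: 4.7
position: [0.4905, -0.0334, 0.3163]
ee_rot: [0.171, 2.452, 0.047]
force: [-0.8, 0.7, -0.1]
width: 0.001
[-0.23 -0.19  0.12  2.32  0.3   0.34  1.08] [[-0.767  0.111  0.632]
 [ 0.135  0.991 -0.01 ]
 [-0.627  0.078 -0.775]]
```

```bash
python3 -m creep '[[[1,0,0,-2,-5,-2,-1],[2,0,0,-5,-11,-4,-1],[2,0,0,-5,-16,-4,-1],[2,0,0,-5,-16,-4,-1],[2,0,0,-5,-16,-4,-1]]]'; python3 log.py
python3 - <<'E'
from ik import *
q=S[-2]['q'];r=R.from_rotvec(S[-2]['r']).as_matrix();print(np.round(q,2),r.round(3))
E
```

```text
clock: 5.2
position: [0.501, -0.062, 0.3145]
ee_rot: [0.243, 2.283, -0.127]
force: [-0.0, -0.7, -0.6]
width: 0.004
[ 0.13 -0.14 -0.29  2.41  1.34  0.27 -0.04] [[-0.647  0.216  0.731]
 [ 0.134  0.976 -0.17 ]
 [-0.751 -0.013 -0.66 ]]
```

```bash
python3 -m creep '[[[0,3,0,0,0,0,-1],[0,3,0,0,0,0,-1],[0,3,0,0,-5,5,-1],[0,3,0,0,-5,10,-1],[0,3,0,0,-5,12,-1]]]'; python3 log.py
python3 - <<'E'
from ik import *
q=S[-2]['q'];r=R.from_rotvec(S[-2]['r']).as_matrix();print(np.round(q,2),r.round(3))
E
```

```text
clock: 5.7
position: [0.5083, -0.0353, 0.3234]
ee_rot: [0.095, 2.199, -0.059]
force: [0.6, -0.4, 1.3]
width: 0.002
[-0.11 -0.17 -0.07  2.49  1.98  0.24 -0.59] [[-0.587  0.09   0.804]
 [ 0.047  0.996 -0.077]
 [-0.808 -0.008 -0.589]]
```

Run:
```python
from sim import *
q=np.array(S[-1]['q']) if len(S[-1]['q'])==7 and 0 else np.array(S[-2]['q'])
for t in(38,41,44):
  print(t);run([([.50,-.02,.30],-2,50),([.50,-.02,.26],-2,47),([.50,-.02,.22],-2,t),([.50,-.017,.18],-2,t),([.50,-.017,.14],-2,t),([.517,-.017,.11],-2,t),([.535,-.017,.085],-2,t),([.544,-.017,.093],-2,t)],q,every=1)
```

```text
38
-2 50 [ 0.5  -0.02  0.3 ] 0.001 [-0.08 -0.14 -0.09  2.48  1.94  0.16 -0.52]
-2 47 [ 0.5  -0.02  0.26] 0.004 [-0.16 -0.07 -0.02  2.51  2.16  0.19 -0.74]
-2 38 [ 0.5  -0.02  0.22] 0.029 [ 0.12  0.03 -0.29  2.44  1.5   0.15 -0.08]
-2 38 [ 0.5  -0.02  0.18] 0.009 [ 0.34  0.15 -0.54  2.46  2.02  0.22 -0.6 ]
-2 38 [ 0.5  -0.02  0.14] 0.002 [ 0.44  0.29 -0.69  2.5   2.25  0.39 -0.82]
-2 38 [ 0.52 -0.02  0.11] 0.001 [ 0.43  0.41 -0.7   2.5   2.32  0.51 -0.86]
-2 38 [ 0.54 -0.02  0.08] 0.0 [ 0.42  0.5  -0.7   2.47  2.36  0.58 -0.87]
-2 38 [ 0.54 -0.02  0.09] 0.0 [ 0.41  0.48 -0.68  2.45  2.33  0.54 -0.84]

41
-2 50 [ 0.5  -0.02  0.3 ] 0.001 [-0.08 -0.14 -0.09  2.48  1.94  0.16 -0.52]
-2 47 [ 0.5  -0.02  0.26] 0.004 [-0.16 -0.07 -0.02  2.51  2.16  0.19 -0.74]
-2 41 [ 0.5  -0.02  0.22] 0.007 [-0.13  0.02 -0.03  2.49  2.08  0.15 -0.66]
-2 41 [ 0.5  -0.02  0.18] 0.005 [ 0.05  0.13 -0.23  2.53  2.46  0.27 -1.06]
-2 41 [ 0.5  -0.02  0.14] 0.016 [ 0.41  0.3  -0.66  2.54  2.4   0.47 -0.97]
-2 41 [ 0.52 -0.02  0.11] 0.001 [ 0.39  0.42 -0.67  2.54  2.45  0.6  -1.  ]
-2 41 [ 0.54 -0.02  0.08] 0.0 [ 0.37  0.52 -0.65  2.52  2.48  0.67 -1.  ]
-2 41 [ 0.54 -0.02  0.09] 0.0 [ 0.37  0.5  -0.64  2.49  2.46  0.63 -0.98]

44
-2 50 [ 0.5  -0.02  0.3 ] 0.001 [-0.08 -0.14 -0.09  2.48  1.94  0.16 -0.52]
-2 47 [ 0.5  -0.02  0.26] 0.004 [-0.16 -0.07 -0.02  2.51  2.16  0.19 -0.74]
-2 44 [ 0.5  -0.02  0.22] 0.005 [-0.13  0.02 -0.04  2.53  2.41  0.22 -1.  ]
-2 44 [ 0.5  -0.02  0.18] 0.018 [ 0.35  0.18 -0.58  2.54  2.45  0.39 -1.03]
-2 44 [ 0.5  -0.02  0.14] 0.051 [ 0.78  0.49 -1.17  2.54  2.16  0.71 -0.67]
-2 44 [ 0.52 -0.02  0.11] 0.028 [ 0.77  0.7  -1.24  2.54  2.18  0.93 -0.61]
-2 44 [ 0.54 -0.02  0.08] 0.001 [ 0.72  0.8  -1.19  2.53  2.26  1.02 -0.63]
-2 44 [ 0.54 -0.02  0.09] 0.0 [ 0.73  0.78 -1.19  2.51  2.24  0.99 -0.61]
```

```bash
python3 -m creep '[[[-0.4,0.8,-2.5,0,4,1,-1],[-0.8,1.7,-5,0,7,3,-1],[-0.8,1.7,-8,0,10,3,-1],[-0.8,1.7,-10.3,0,13,3,-1],[-0.8,1.7,-10.3,0,13,3,-1]]]'; python3 log.py
python3 - <<'E'
from ik import *
q=S[-2]['q'];r=R.from_rotvec(S[-2]['r']).as_matrix();print(np.round(q,2),r.round(3))
E
```

```text
clock: 6.2
position: [0.5004, -0.0176, 0.2187]
ee_rot: [0.033, 2.431, -0.042]
force: [-0.5, 0.2, 0.2]
width: 0.007
[-0.09  0.02 -0.09  2.48  1.91  0.17 -0.49] [[-0.758  0.035  0.651]
 [ 0.013  0.999 -0.039]
 [-0.652 -0.021 -0.758]]
```

```bash
python3 -m creep '[[[0,0,-2.5,0,0,0,-1],[0,0,-5,0,0,0,-1],[0,0,-7.9,0,0,0,-1],[0.8,0,-9.4,0,0,0,-1],[1.7,0,-10.9,0,0,0,-1]]]'; python3 log.py;  python3 -m creep '[[[0.9,0,-1.2,0,0,0,-1],[1.8,0,-2.5,0,0,0,-1],[1.8,0,-2.5,0,0,0,-1]]]'; python3 log.py
python3 - <<'E'
from ik import *
from h import *
q=S[-2]['q'];r=R.from_rotvec(S[-2]['r']).as_matrix();print(np.round(q,2),r.round(3))
for n in("side","top"):
    cv2.imwrite(f"pics/{n}2.png",arm.get_image(n)[:,:,::-1])
crop('s','pics/top2.png',220,120,180,140,4,'pics/c2t.png')
E
```

```text
clock: 6.7
position: [0.5175, -0.017, 0.1112]
ee_rot: [0.032, 2.426, -0.04]
force: [0.2, 0.0, 1.0]
width: 0.006
clock: 7.0
position: [0.5365, -0.0169, 0.0864]
ee_rot: [0.032, 2.426, -0.041]
force: [-0.2, -0.7, -0.2]
width: -0.001
[ 0.09  0.46 -0.32  2.53  2.65  0.6  -1.23] [[-0.755  0.034  0.655]
 [ 0.012  0.999 -0.038]
 [-0.656 -0.021 -0.755]]
```

View pics/c2t.png

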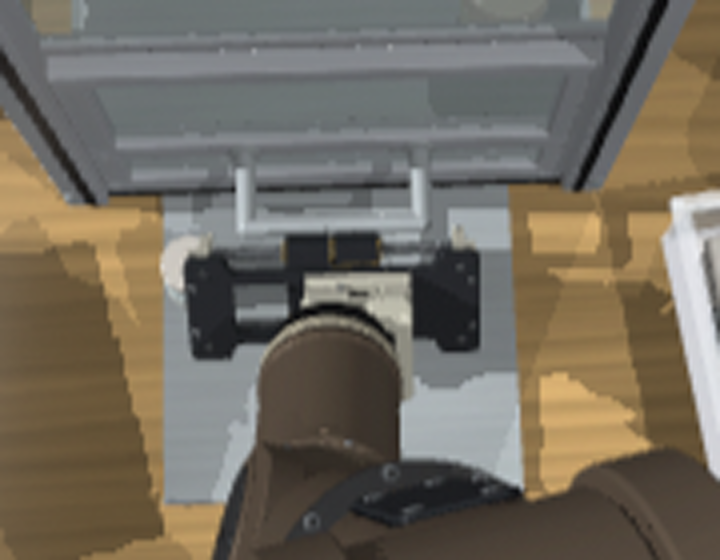

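View pics/side2.png

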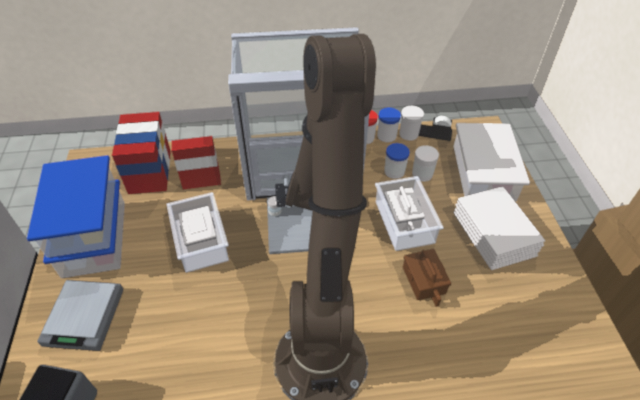

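The fingertips are under the handle: it spans crop x 240–420, and the fingers are at 285–380 just below it. Now raising it.

```bash
python3 -m creep '[[[0.3,0,1.2,0,0,0,-1],[0.3,0,2.5,0,0,0,-1],[0.3,0,4,0,0,0,-1],[0.3,0,5.5,0,0,0,-1],[0.3,0,7,0,0,0,-1]]]'; python3 -m creep '[[[0,0,2,0,0,0,-1],[0,0,4,0,0,0,-1],[0,0,6,0,0,0,-1],[0,0,8,0,0,0,-1],[0,0,9.5,0,0,0,-1]]]'
python3 - <<'E'
from h import *
for n in("side","top"):
    cv2.imwrite(f"pics/{n}3.png",arm.get_image(n)[:,:,::-1])
E
```

```text
clock: 7.6
position: [0.5357, -0.016, 0.1569]
ee_rot: [0.03, 2.43, -0.038]
force: [-2.3, -3.1, -6.4]
width: 0.003
clock: 8.1
position: [0.5355, -0.0167, 0.2327]
ee_rot: [0.028, 2.429, -0.048]
force: [-10.0, 7.5, -5.7]
width: 0.006
```

View pics/top3.png

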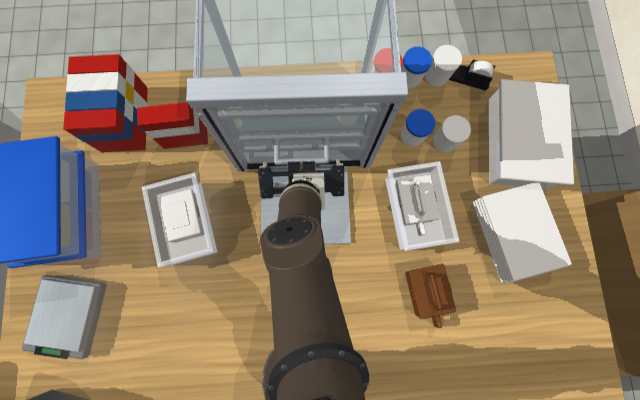

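View pics/side3.png

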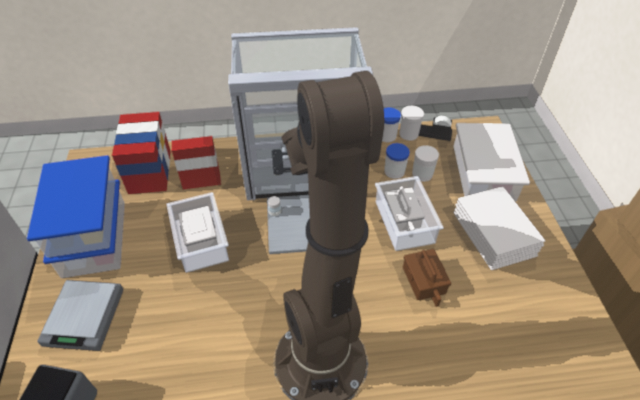

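```bash
python3 -m creep '[[[0,0,1.5,0,0,0,-1],[0,0,3,0,0,0,-1],[0,0,4.5,0,0,0,-1],[0,0,5,0,0,0,-1]]]'; python3 -m creep '[[[0,0,0.6,0,0,0,-1],[0,0,1.2,0,0,0,-1],[0,0,1.2,0,0,0,-1]]]'; python3 log.py;  python3 - <<'E'
from ik import *
q=S[-2]['q'];r=R.from_rotvec(S[-2]['r']).as_matrix();print(np.round(q,2),r.round(3))
E
```

```text
clock: 8.6
position: [0.5357, -0.0187, 0.2824]
ee_rot: [0.031, 2.429, -0.053]
force: [-1.8, -2.1, -5.6]
width: 0.008
clock: 8.9
position: [0.5361, -0.0191, 0.295]
ee_rot: [0.033, 2.427, -0.054]
force: [-7.7, 2.3, -1.2]
width: 0.006
[-0.35 -0.07  0.17  2.32  0.73  0.26  0.72] [[-0.756  0.038  0.654]
 [ 0.009  0.999 -0.048]
 [-0.655 -0.03  -0.755]]
```

```bash
python3 -m creep '[[[0,0,0.5,0,0,0,-1],[0,0,1,0,0,0,-1],[0,0,1,0,0,0,-1]]]'; python3 -m creep '[[[0,0,0.5,0,0,0,-1],[0,0,1,0,0,0,-1],[0,0,1,0,0,0,-1]]]';python3 - <<'E'
from h import *
for n in("side","top"):
    cv2.imwrite(f"pics/{n}4.png",arm.get_image(n)[:,:,::-1])
crop('s','pics/top4.png',180,70,240,180,3,'pics/c4t.png')
E
```

```text
clock: 9.2
position: [0.5362, -0.0193, 0.3048]
ee_rot: [0.033, 2.427, -0.054]
force: [-9.0, 1.3, -0.7]
width: 0.004
clock: 9.5
position: [0.5357, -0.0197, 0.3137]
ee_rot: [0.033, 2.43, -0.055]
force: [-10.3, 1.8, -4.2]
width: 0.005
```

View pics/c4t.png

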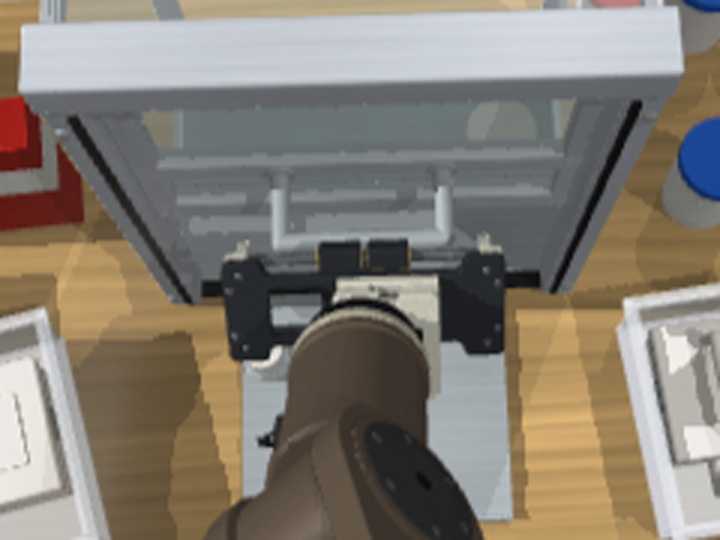

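Run:
```python
from h import *
for v in(150,151,152):
    o,d=ray('top',300,v)
    for x in(.540,.543): print(v,x,(o+d*(x-o[0])/d[0]).round(4))
```

```text
150 0.54 [ 0.54   -0.0149  0.3366]
150 0.543 [ 0.543  -0.0148  0.3278]
151 0.54 [ 0.54   -0.0147  0.3299]
151 0.543 [ 0.543  -0.0146  0.321 ]
152 0.54 [ 0.54   -0.0145  0.323 ]
152 0.543 [ 0.543  -0.0143  0.3141]
```

```bash
python3 -m creep '[[[0,0,0.4,0,0,0,-1],[0,0,0.4,0,0,0,-1]]]'; python3 -m creep '[[[0,0,0.4,0,0,0,-1],[0,0,0.4,0,0,0,-1]]]'; python3 -m creep '[[[0,0,0.4,0,0,0,-1],[0,0,0.4,0,0,0,-1]]]'
```

```text
clock: 9.8
position: [0.5342, -0.0203, 0.3156]
ee_rot: [0.034, 2.434, -0.057]
force: [-10.7, 1.2, -9.9]
width: 0.005
clock: 10.0
position: [0.5326, -0.0209, 0.3174]
ee_rot: [0.035, 2.438, -0.059]
force: [-12.5, 1.6, -15.3]
width: 0.003
clock: 10.2
position: [0.5311, -0.0214, 0.3194]
ee_rot: [0.035, 2.442, -0.061]
force: [-14.5, 0.9, -20.4]
width: 0.005
```

Force is climbing against the stop, so the sash is up. Backing off from below the bar and looking again at the caddy and sash.

```bash
python3 -m creep '[[[0,0,-1.5,0,0,0,-1],[0,0,-3,0,0,0,-1],[-4,0,-3,0,0,0,-1],[-8,0,-3,0,10,0,-0.2],[-10,-3,-1,0,18,0,-0.2]]]'; python3 log.py
python3 - <<'E'
from h import *
from ik import *
q=S[-2]['q'];r=R.from_rotvec(S[-2]['r']).as_matrix();print(np.round(q,2),r.round(3))
for n in("side","top"):
    cv2.imwrite(f"pics/{n}5.png",arm.get_image(n)[:,:,::-1])
a=cv2.imread('pics/top5.png');b=cv2.imread('pics/side5.png')
c=np.hstack([cv2.resize(a[155:255,380:470],None,fx=4.4,fy=4.4,interpolation=2),cv2.resize(b[160:260,360:450],None,fx=4.4,fy=4.4,interpolation=2)])
cv2.imwrite('pics/c5.png',c)
crop('s','pics/top5.png',180,70,240,180,3,'pics/c5t.png')
E
```

```text
clock: 10.7
position: [0.4458, -0.0447, 0.3108]
ee_rot: [0.036, 2.637, -0.082]
force: [2.0, -1.6, 0.5]
width: 0.13
[-0.47 -0.23  0.28  2.27  0.36  0.64  1.13] [[-0.876  0.04   0.481]
 [ 0.011  0.998 -0.065]
 [-0.483 -0.052 -0.874]]
```

View pics/c5.png

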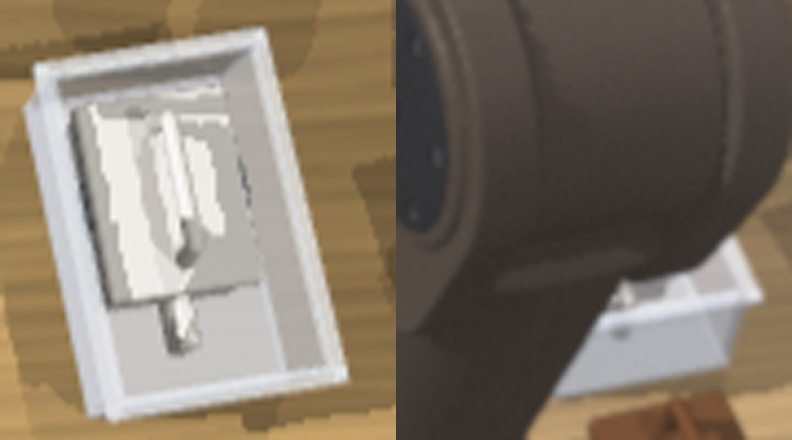

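View pics/c5t.png

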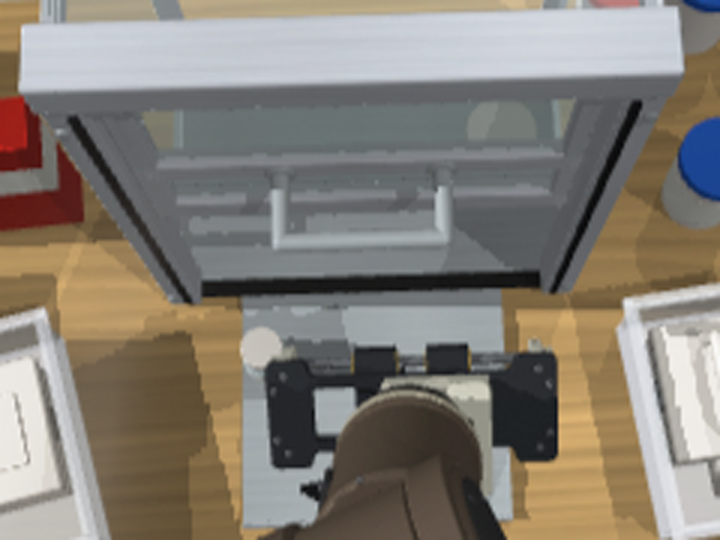

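The sash stays up, with the handle at crop (275–445, 240) and the doorway open beneath it. To fix the caddy's bar, I'll pair side view 3, where it was unobstructed, with the top view.

Run:
```python
from h import *
crop('s','pics/side3.png',370,165,80,85,7,'pics/c3k.png')
crop('s','pics/top3.png',380,155,80,85,7,'pics/c3kt.png')
```

```text
(no output)
```

View pics/c3k.png

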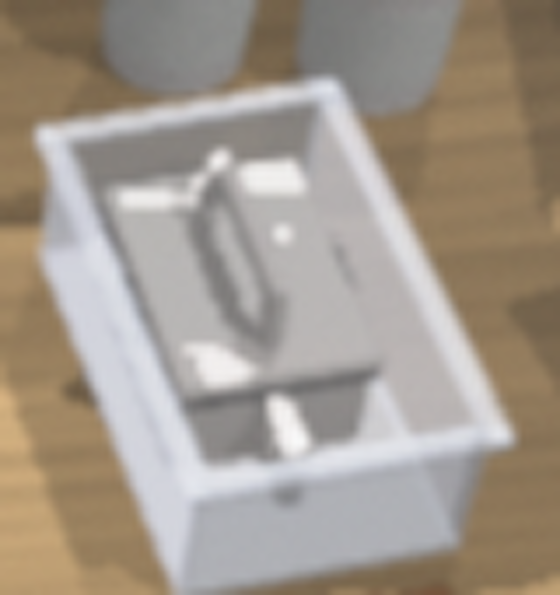

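View pics/c3kt.png

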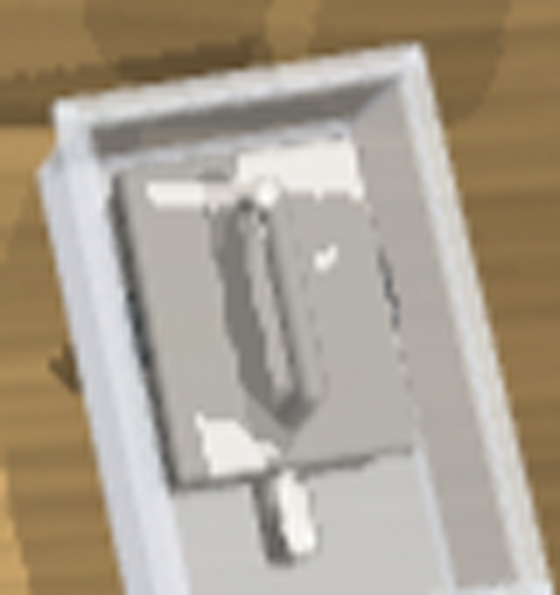

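Run:
```python
from h import *
T=lambda x,y,x0,y0,k:((x+.5)/k+x0-.5,(y+.5)/k+y0-.5)
s=lambda x,y:T(x,y,370,165,7); t=lambda x,y:T(x,y,380,155,7)
a,ea=two(s(220,158),t(266,186));b,eb=two(s(270,318),t(301,395))
print(a.round(4),ea,b.round(4),eb,np.linalg.norm(a-b))
p=onz('top',*t(266,186),.104);q=onz('top',*t(301,395),.104);print(p.round(4),q.round(4),(p+q)/2,np.degrees(np.arctan2(*(p-q)[[1,0]])))
```

```text
[ 0.5096 -0.3292  0.1066] 0.00142160240139693 [ 0.4299 -0.3384  0.0835] 0.0013665921536623752 0.08353294072703557
[ 0.5102 -0.3293  0.104 ] [ 0.4266 -0.3332  0.104 ] [ 0.46843595 -0.33121285  0.104     ] 2.6742998022403173
```

```bash
cat > rel.py <<'E'
from sim import *
import sys
from h import arm
def rel(p,psi,tilt,half=True):
    s=arm.observe();Rt=tool(psi,tilt)*(HT if half else R.identity())
    w=(Rt*R.from_rotvec(s['ee_rot']).inv()).as_rotvec(degrees=True)
    print('shift cm',((np.array(p)-s['position'])*100).round(2),'turn',w.round(1))
E
python3 - <<'E'
from rel import *
rel([.469,-.332,.2],3.5,0)
q=arm.observe()['joints']
run([([.455,-.15,.28],0,15),([.469,-.25,.24],3,5),([.469,-.332,.2],3.5,0),([.469,-.332,.1],3.5,0),([.469,-.332,.28],3.5,0),([.47,-.15,.28],0,0),([.45,-.02,.28],-2,0),([.45,-.02,.12],-2,0)],q,every=1)
E
```

```text
shift cm [  1.98 -28.43 -11.57] turn [ 2.6 29.4  5.3]
0 15 [ 0.46 -0.15  0.28] 0.004 [-0.27 -0.    0.53  2.08 -0.09  0.81  1.89]
3 5 [ 0.47 -0.25  0.24] 0.001 [-0.01  0.26  0.54  1.9  -0.22  0.96  2.24]
3.5 0 [ 0.47 -0.33  0.2 ] 0.001 [ 0.14  0.42  0.53  1.79 -0.25  1.    2.4 ]
3.5 0 [ 0.47 -0.33  0.1 ] 0.0 [ 0.2   0.54  0.46  1.88 -0.33  0.79  2.47]
3.5 0 [ 0.47 -0.33  0.28] 0.001 [ 0.13  0.34  0.53  1.68 -0.19  1.17  2.35]
0 0 [ 0.47 -0.15  0.28] 0.001 [-0.16  0.19  0.43  1.86 -0.09  1.12  1.87]
-2 0 [ 0.45 -0.02  0.28] 0.001 [-0.35  0.11  0.31  1.94 -0.04  1.1   1.51]
-2 0 [ 0.45 -0.02  0.12] 0.001 [-0.28  0.32  0.26  2.15 -0.12  0.69  1.6 ]
```

```bash
python3 -m creep '[[[0,-5,0,0,8,1,-0.1],[0.5,-10,0,1,15,2,-0.1],[1,-15,-1,2,22,4,-0.1],[1.5,-20,-2,2.6,29.4,5.3,-0.1],[2,-25,-4,2.6,29.4,5.3,-0.1]]]'; python3 -m creep '[[[0,-3.4,-2,0,0,0,-0.1],[0,-3.4,-5,0,0,0,-0.1],[0,-3.4,-7,0,0,0,-0.1]]]'
python3 - <<'E'
from rel import *
rel([.469,-.332,.16],3.5,0)
print(arm.observe()['joints'].round(2))
E
```

```text
clock: 11.3
position: [0.4631, -0.2223, 0.2914]
ee_rot: [-0.094, 3.123, -0.013]
force: [0.2, 0.3, 0.7]
width: 0.45
clock: 11.6
position: [0.4605, -0.2579, 0.2183]
ee_rot: [-0.082, 3.127, -0.019]
force: [1.1, 0.6, 0.1]
width: 0.446
shift cm [ 0.85 -7.41 -5.83] turn [0.7 0.8 0.5]
[-0.22  0.36  0.84  1.9  -0.32  0.99  2.38]
```

```bash
python3 -m creep '[[[0.4,-4,-1,0.7,0.8,0.5,-0.1],[0.9,-7.4,-2,0.7,0.8,0.5,-0.1],[0.9,-7.4,-4.5,0.7,0.8,0.5,-0.1],[0.9,-7.4,-5.8,0.7,0.8,0.5,-0.1],[0.9,-7.4,-5.8,0.7,0.8,0.5,-0.1]]]'
python3 - <<'E'
from rel import *
from h import *
rel([.469,-.332,.1],3.5,0)
print(arm.observe()['joints'].round(2))
for n in("side","top"):
    cv2.imwrite(f"pics/{n}6.png",arm.get_image(n)[:,:,::-1])
a=cv2.imread('pics/top6.png');b=cv2.imread('pics/side6.png')
c=np.hstack([cv2.resize(a[130:265,360:490],None,fx=3,fy=3,interpolation=2),cv2.resize(b[125:260,340:470],None,fx=3,fy=3,interpolation=2)])
cv2.imwrite('pics/c6.png',c)
E
```

```text
clock: 12.1
position: [0.4694, -0.3287, 0.1605]
ee_rot: [0.102, -3.138, -0.008]
force: [0.8, 0.4, -0.1]
width: 0.447
shift cm [-0.04 -0.33 -6.05] turn [-0.3 -0.1 -0.2]
[-0.01  0.52  0.76  1.84 -0.44  0.96  2.59]
```

View pics/c6.png

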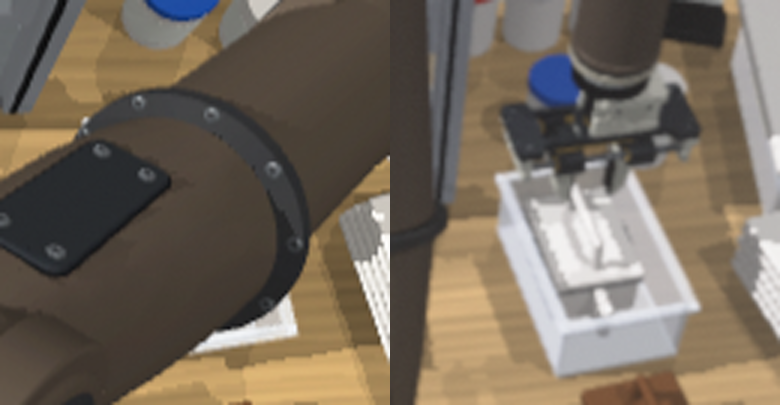

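In the side view the open fingers at crop x 565 and 612 straddle the bar at about 583. Descending and gripping.

```bash
python3 -m creep '[[[0,-0.3,-2,0,0,0,-0.1],[0,-0.3,-4,0,0,0,-0.1],[0,-0.3,-6,0,0,0,-0.1],[0,-0.3,-6,0,0,0,-0.1]]]'; python3 -m creep '[[[0,0,0,0,0,0,-0.6],[0,0,0,0,0,0,-1],[0,0,0,0,0,0,-1],[0,0,0,0,0,0,-1],[0,0,0,0,0,0,-1]]]' 35
```

```text
clock: 12.6
position: [0.4703, -0.3312, 0.1015]
ee_rot: [0.106, -3.139, -0.008]
force: [-0.9, 0.5, 0.1]
width: 0.451
clock: 13.1
position: [0.4709, -0.3333, 0.1029]
ee_rot: [-0.104, 3.138, 0.004]
force: [1.5, -2.3, 1.8]
width: 0.114
```

```bash
python3 -m creep '[[[0,0,1,0,0,0,-1],[0,0,3,0,0,0,-1],[0,0,6,0,0,0,-1],[0,0,9,0,0,0,-1],[0,0,12,0,0,0,-1]]]'; python3 -m creep '[[[0,1.5,2,0,0,0,-1],[0,4,3,0,0,0,-1],[0,7,3,0,0,-1,-1],[0,10,3,0,0,-2,-1],[0,13,3,0,0,-3,-1]]]'
python3 - <<'E'
from rel import *
from h import *
rel([.467,-.035,.15],-2,0)
print(arm.observe()['joints'].round(2))
cv2.imwrite(f"pics/side7.png",arm.get_image('side')[:,:,::-1])
E
```

```text
clock: 13.6
position: [0.4697, -0.332, 0.2233]
ee_rot: [0.103, -3.139, -0.008]
force: [0.6, -0.4, -5.4]
width: 0.12
clock: 14.1
position: [0.4695, -0.2011, 0.2523]
ee_rot: [0.02, -3.141, -0.008]
force: [0.2, 0.1, -5.0]
width: 0.118
shift cm [ -0.25  16.61 -10.23] turn [-0.3 -0.  -2.7]
[-0.37  0.3   0.87  1.88 -0.26  1.08  2.19]
```

View pics/side7.png

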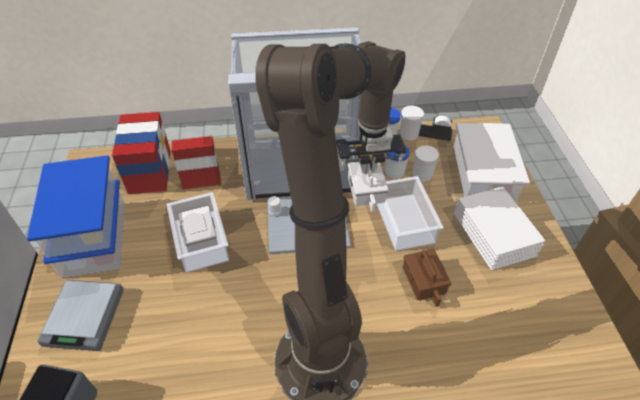

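The caddy hangs from the gripper at about (365,180), load about 5 N, and its tote is empty. Carrying it to the ledge.

```bash
python3 -m creep '[[[0,3,0,0,0,-1,-1],[0,6.5,0,0,0,-2,-1],[0,10,0,0,0,-2.7,-1],[-0.2,13.5,0,0,0,-2.7,-1],[-0.2,16.6,0,0,0,-2.7,-1]]]'; python3 -m creep '[[[0,0,-2.5,0,0,0,-1],[0,0,-5,0,0,0,-1],[0,0,-7.5,0,0,0,-1],[0,0,-10,0,0,0,-1],[0,0,-10,0,0,0,-1]]]'
python3 - <<'E'
from rel import *
from h import *
rel([.467,-.035,.11],-2,0)
print(arm.observe()['joints'].round(2))
for n in("side","top"):
    cv2.imwrite(f"pics/{n}8.png",arm.get_image(n)[:,:,::-1])
a=cv2.imread('pics/top8.png');b=cv2.imread('pics/side8.png')
c=np.hstack([cv2.resize(a[100:255,230:380],None,fx=2.6,fy=2.6,interpolation=2),cv2.resize(b[105:260,230:380],None,fx=2.6,fy=2.6,interpolation=2)])
cv2.imwrite('pics/c8.png',c)
E
```

```text
clock: 14.65
position: [0.4673, -0.035, 0.2522]
ee_rot: [-0.052, -3.141, -0.007]
force: [-0.1, -0.2, -5.8]
width: 0.123
clock: 15.15
position: [0.4659, -0.0365, 0.1501]
ee_rot: [-0.053, -3.136, -0.005]
force: [-1.4, -0.7, -5.0]
width: 0.117
shift cm [ 0.11  0.15 -4.01] turn [-0.2 -0.3 -0.1]
[-0.63  0.36  0.77  2.1  -0.35  0.82  1.89]
```

View pics/c8.png

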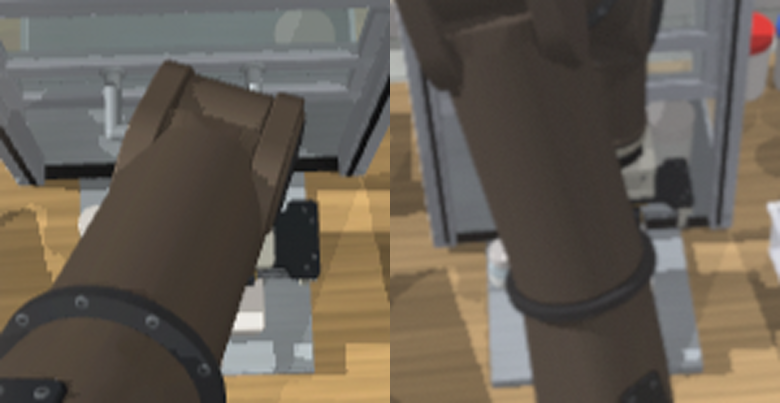

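```bash
python3 -m creep '[[[0,0,-1.2,0,0,0,-1],[0,0,-2.4,0,0,0,-1],[0,0,-3.3,0,0,0,-1],[0,0,-3.7,0,0,0,-1],[0,0,-3.7,0,0,0,-1]]]'; python3 -m creep '[[[0,0,-0.2,0,0,0,-1],[0,0,-0.4,0,0,0,-1]]]'
```

```text
clock: 15.75
position: [0.468, -0.0367, 0.1146]
ee_rot: [-0.053, -3.141, -0.006]
force: [0.1, 0.9, -5.5]
width: 0.115
clock: 15.95
position: [0.4688, -0.0366, 0.1114]
ee_rot: [0.052, 3.139, 0.006]
force: [-0.4, -0.2, -5.1]
width: 0.118
```

```bash
python3 -m creep '[[[0,0,-0.2,0,0,0,-1],[0,0,-0.2,0,0,0,-1]]]'; python3 -m creep '[[[0,0,-0.2,0,0,0,-1],[0,0,-0.2,0,0,0,-1]]]'
```

```text
clock: 16.15
position: [0.4688, -0.0363, 0.1098]
ee_rot: [0.052, 3.139, 0.008]
force: [-2.9, 1.3, 4.2]
width: 0.12
clock: 16.35
position: [0.4695, -0.0363, 0.109]
ee_rot: [0.052, 3.138, 0.01]
force: [-7.9, 1.6, 26.3]
width: 0.119
```

```bash
python3 -m creep '[[[0,0,0.15,0,0,0,-1],[0,0,0.15,0,0,0,-0.7],[0,0,0.15,0,0,0,-0.3],[0,0,0.15,0,0,0,-0.3],[0,0,0.15,0,0,0,-0.3]]]'; python3 -m creep '[[[0,0,0,0,0,0,-0.3],[0,0,1,0,0,0,-0.3],[0,0,4,0,0,0,-0.3],[0,0,8,0,0,0,-0.3],[0,0,12,0,0,0,-0.3]]]';  python3 -m creep '[[[0,-4,0,0,0,0,-0.3],[0,-8,0,0,0,0,-0.3],[0,-13,2,0,0,0,-0.3],[0,-18,2,0,0,0,-0.3],[0,-22,2,0,0,0,-0.3]]]';python3 - <<'E'
from rel import *
from h import *
print(arm.observe()['joints'].round(2))
for n in("side","top"):
    cv2.imwrite(f"pics/{n}9.png",arm.get_image(n)[:,:,::-1])
a=cv2.imread('pics/top9.png');b=cv2.imread('pics/side9.png')
c=np.hstack([cv2.resize(a[100:255,230:380],None,fx=2.6,fy=2.6,interpolation=2),cv2.resize(b[105:260,230:380],None,fx=2.6,fy=2.6,interpolation=2)])
cv2.imwrite('pics/c9.png',c)
E
```

```text
clock: 16.85
position: [0.4686, -0.0366, 0.1088]
ee_rot: [0.052, 3.14, 0.006]
force: [0.5, 0.6, 0.6]
width: 0.338
clock: 17.35
position: [0.468, -0.0371, 0.2305]
ee_rot: [0.054, 3.141, 0.005]
force: [0.2, 0.3, -0.1]
width: 0.351
clock: 17.85
position: [0.4684, -0.2591, 0.2503]
ee_rot: [0.052, 3.138, 0.005]
force: [0.6, 0.7, 1.3]
width: 0.35
[-0.25  0.36  0.88  1.83 -0.31  1.1   2.29]
```

View pics/c9.png

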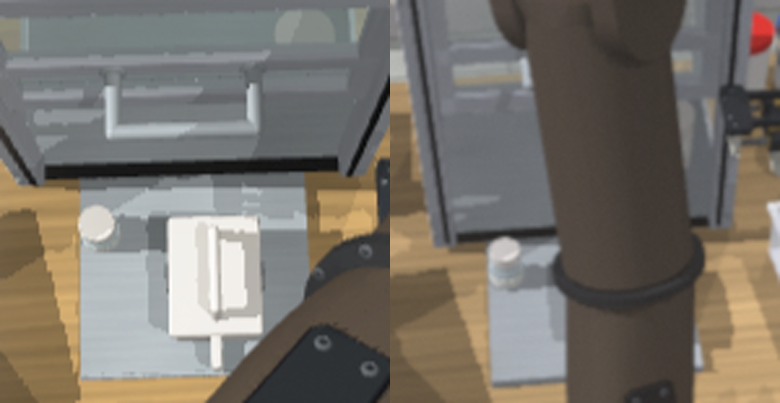

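The caddy stands upright on the ledge, released: lid at crop (168–262, 216–335), pull at (216,352), jar clear at (97,225). Now its pose and the pushing plan.

Run:
```python
from h import *
f=lambda x,y:((x+.5)/2.6+229.5,(y+.5)/2.6+99.5)
for c in[(168,216),(260,216),(262,334),(168,336)]: print(onz('top',*f(*c),.078).round(4))
print('bar',onz('top',*f(211,226),.113).round(4),onz('top',*f(214,318),.113).round(4))
print('pull outer',onz('top',*f(216,366),.064).round(4))
from sim import *
q=arm.observe()['joints']
# pull in world for kit at (.467,-.0366) yaw -2.5 : 
for nm,p,t in(('p0',[.376,-.033,.05],0),('p0',[.376,-.033,.05],5),('p0',[.376,-.033,.05],10),('p0',[.376,-.033,.045],-10)):
    print(nm,t,[ (round(e,3),qq.round(2)) for e,qq in[ik(np.array(p),tool(-2,t)*HT,q,n=8)]])
```

```text
[0.5325 0.0099 0.078 ]
[ 0.5265 -0.0893  0.078 ]
[ 0.3985 -0.0826  0.078 ]
[0.4023 0.0165 0.078 ]
bar [ 0.5103 -0.0355  0.113 ] [ 0.4134 -0.0329  0.113 ]
pull outer [ 0.3691 -0.0322  0.064 ]
p0 0 [(np.float64(0.0), array([-0.57,  0.43,  0.67,  2.39, -0.6 ,  0.48,  2.14]))]
p0 5 [(np.float64(0.0), array([-0.52,  0.38,  0.59,  2.46, -0.66,  0.34,  2.18]))]
p0 10 [(np.float64(0.0), array([-0.39,  0.33,  0.4 ,  2.52, -0.71,  0.18,  2.2 ]))]
p0 -10 [(np.float64(0.0), array([-0.57,  0.54,  0.72,  2.26, -0.53,  0.71,  2.09]))]
```

Run:
```python
from sim import *
import ik as I
q0=np.array([0.09,.46,-.32,2.53,2.65,.6,-1.23])
I.LO=I.LO.copy();I.LO[4]=1.3
for x in(.48,.50,.52,.54,.58,.63):
    print(x,[(t,round(float(I.ik(np.array([x,-.03,.055]),tool(-2,t)*HT,q0,n=5)[0]),3)) for t in(25,30,35,40,45,50)])
I.LO[4]=-1.29;I.HI=I.HI.copy();I.HI[4]=1.3
q0=np.array([-.57,.43,.67,2.39,-.6,.48,2.14])
for x in(.372,.42,.46,.50,.54):
    print(x,[(t,round(float(I.ik(np.array([x,-.03,.05]),tool(-2,t)*HT,q0,n=4)[0]),3)) for t in(8,12,16,20,25)])
```

```text
0.48 [(25, 0.0), (30, 0.0), (35, 0.025), (40, 0.152), (45, 0.278), (50, 0.4)]
0.5 [(25, 0.0), (30, 0.0), (35, 0.0), (40, 0.065), (45, 0.188), (50, 0.307)]
0.52 [(25, 0.0), (30, 0.0), (35, 0.0), (40, 0.0), (45, 0.095), (50, 0.212)]
0.54 [(25, 0.0), (30, 0.0), (35, 0.0), (40, 0.0), (45, 0.002), (50, 0.113)]
0.58 [(25, 0.0), (30, 0.0), (35, 0.0), (40, 0.0), (45, 0.0), (50, 0.0)]
0.63 [(25, 0.0), (30, 0.0), (35, 0.0), (40, 0.0), (45, 0.0), (50, 0.0)]
0.372 [(8, 0.0), (12, 0.0), (16, 0.047), (20, 0.16), (25, 0.301)]
0.42 [(8, 0.0), (12, 0.0), (16, 0.0), (20, 0.108), (25, 0.255)]
0.46 [(8, 0.0), (12, 0.0), (16, 0.0), (20, 0.062), (25, 0.213)]
0.5 [(8, 0.0), (12, 0.0), (16, 0.0), (20, 0.012), (25, 0.166)]
0.54 [(8, 0.0), (12, 0.0), (16, 0.0), (20, 0.0), (25, 0.117)]
```

Run:
```python
from sim import *
q=arm.observe()['joints']
q=run([([.42,-.2,.25],-2,5),([.39,-.1,.25],-2,8),([.372,-.032,.22],-2,11),([.36,-.032,.1],-3,11),([.372,-.032,.05],-3,11),([.42,-.032,.05],-2,11),([.47,-.032,.05],-2,11),([.515,-.032,.05],-2,11)],q,every=1)
for p in ([.47,-.03,.2],[.47,-.1,.22],[.49,-.03,.2],[.45,-.1,.3],[.48,-.2,.3]):
  for a0 in(-2,-25):
    print(p,a0)
    seq=[([.49,-.032,.08],-2,12)]+[(p,a,20) for a in np.arange(-2,a0-1,-5)]+[(p,a0,t) for t in range(20,44,3)]+[(p,a,40) for a in np.arange(a0,2,5)]
    run(seq,q,every=4)
```

```text
Traceback (most recent call last):
NameError: name 'arm' is not defined
```

Run:
```python
from sim import *
from h import arm
q=arm.observe()['joints']
q=run([([.42,-.2,.25],-2,5),([.39,-.1,.25],-2,8),([.372,-.032,.22],-2,11),([.36,-.032,.1],-3,11),([.372,-.032,.05],-3,11),([.42,-.032,.05],-2,11),([.47,-.032,.05],-2,11),([.515,-.032,.05],-2,11)],q,every=1)
for p in ([.47,-.03,.2],[.47,-.1,.22],[.49,-.03,.2],[.45,-.1,.3],[.48,-.2,.3]):
  for a0 in(-2,-25):
    print(p,a0)
    seq=[([.49,-.032,.08],-2,12)]+[(p,a,20) for a in np.arange(-2,a0-1,-5)]+[(p,a0,t) for t in range(20,44,3)]+[(p,a,40) for a in np.arange(a0,2,5)]
    run(seq,q,every=4)
```

```text
-2 5 [ 0.42 -0.2   0.25] 0.001 [-0.4   0.13  0.86  2.04 -0.16  0.94  2.08]
-2 8 [ 0.39 -0.1   0.25] 0.002 [-0.5  -0.07  0.61  2.19  0.04  0.87  1.63]
-2 11 [ 0.37 -0.03  0.22] 0.001 [-0.56 -0.11  0.45  2.32  0.11  0.73  1.35]
-3 11 [ 0.36 -0.03  0.1 ] 0.003 [-0.38  0.15  0.33  2.51 -0.09  0.3   1.55]
-3 11 [ 0.37 -0.03  0.05] 0.029 [-0.25  0.31  0.2   2.52 -0.28  0.15  1.74]
-2 11 [ 0.42 -0.03  0.05] 0.0 [-0.22  0.36  0.19  2.43 -0.28  0.18  1.76]
-2 11 [ 0.47 -0.03  0.05] 0.0 [-0.22  0.41  0.2   2.31 -0.28  0.24  1.76]
-2 11 [ 0.52 -0.03  0.05] 0.0 [-0.22  0.46  0.21  2.21 -0.27  0.3   1.75]

[0.47, -0.03, 0.2] -2
-2 23 [ 0.47 -0.03  0.2 ] 0.0 [-0.33  0.04  0.26  2.33  0.09  0.38  1.38]
-2 35 [ 0.47 -0.03  0.2 ] 0.026 [-0.83 -0.06  0.71  2.51  1.02  0.15  0.45]

[0.47, -0.03, 0.2] -25
-12 20 [ 0.47 -0.03  0.2 ] 0.001 [-0.4   0.06  0.28  2.28  0.21  0.48  1.07]
-25 23 [ 0.47 -0.03  0.2 ] 0.001 [-0.51  0.06  0.29  2.3   0.48  0.51  0.53]
-25 35 [ 0.47 -0.03  0.2 ] 0.002 [-0.61  0.04  0.25  2.45  1.15  0.46 -0.24]
-20 40 [ 0.47 -0.03  0.2 ] 0.0 [-0.61  0.03  0.23  2.54  1.53  0.44 -0.5
[... 1681 characters left out ...]
0.001 [-0.06 -0.21 -0.06  2.39  0.76  0.42  0.48]
0 40 [ 0.45 -0.1   0.3 ] 0.001 [-0.56 -0.34  0.57  2.42  0.47  0.34  1.23]

[0.48, -0.2, 0.3] -2
-2 23 [ 0.48 -0.2   0.3 ] 0.0 [-0.04 -0.    0.44  2.07 -0.21  0.71  2.06]
-2 35 [ 0.48 -0.2   0.3 ] 0.001 [-0.07 -0.08  0.49  2.23 -0.44  0.45  2.32]

[0.48, -0.2, 0.3] -25
-12 20 [ 0.48 -0.2   0.3 ] 0.001 [-0.08  0.01  0.41  2.04 -0.07  0.74  1.73]
-25 23 [ 0.48 -0.2   0.3 ] 0.0 [-0.12 -0.02  0.36  2.09  0.13  0.68  1.29]
-25 35 [ 0.48 -0.2   0.3 ] 0.001 [-0.08 -0.1   0.26  2.25  0.42  0.42  0.98]
-20 40 [ 0.48 -0.2   0.3 ] 0.003 [-0.12 -0.13  0.33  2.33  0.49  0.27  1.01]
0 40 [ 0.48 -0.2   0.3 ] 0.001 [-0.81 -0.37  1.07  2.31  0.3   0.34  1.67]
```

```bash
python3 -m creep '[[[-2,5,0,0,-2,0,-0.3],[-4,10,0,0,-5,0,-0.3],[-6,15,0,0,-9,0,-0.3],[-8,19,-1,0,-9,-1,-0.3],[-10,22.5,-3,0,-9,-1,-0.3]]]'; python3 -m creep '[[[0,0,-1,0,0,0,-0.3],[0,0,-3,0,0,0,-0.3],[0,0,-5,0,0,0,-0.3]]]'
python3 - <<'E'
from rel import *
rel([.372,-.0317,.1],-3,9);rel([.372,-.0317,.05],-3,9)
print(arm.observe()['joints'].round(2))
E
```

```text
clock: 18.45
position: [0.3775, -0.0467, 0.2269]
ee_rot: [0.076, 2.977, 0.014]
force: [1.4, 2.3, -0.1]
width: 0.351
clock: 18.75
position: [0.3775, -0.0476, 0.1758]
ee_rot: [0.073, 2.981, 0.012]
force: [0.3, 0.8, 0.0]
width: 0.35
shift cm [-0.55  1.59 -7.58] turn [-0.7  0.2 -0.2]
shift cm [ -0.55   1.59 -12.58] turn [-0.7  0.2 -0.2]
[-0.78 -0.01  0.79  2.37  0.    0.62  1.54]
```

```bash
python3 -m creep '[[[-0.3,0.8,-1.5,0,0,0,-0.3],[-0.6,1.6,-3,0,0,0,-0.3],[-0.6,1.6,-5,0,0,0,-0.3],[-0.6,1.6,-7,0,0,0,-0.3],[-0.6,1.6,-7,0,0,0,-0.3]]]'
python3 - <<'E'
from rel import *
from h import *
rel([.372,-.0317,.05],-3,9)
print(arm.observe()['joints'].round(2))
for n in("side","top"):
    cv2.imwrite(f"pics/{n}10.png",arm.get_image(n)[:,:,::-1])
a=cv2.imread('pics/top10.png');b=cv2.imread('pics/side10.png')
c=np.hstack([cv2.resize(a[100:275,230:380],None,fx=2.6,fy=2.6,interpolation=2),cv2.resize(b[105:280,230:380],None,fx=2.6,fy=2.6,interpolation=2)])
cv2.imwrite('pics/c10.png',c)
E
```

```text
clock: 19.25
position: [0.37, -0.0324, 0.1044]
ee_rot: [0.076, 2.986, 0.008]
force: [0.0, -0.6, 1.0]
width: 0.347
shift cm [ 0.2   0.07 -5.44] turn [-0.5 -0.1 -0.1]
[-0.67  0.19  0.71  2.48 -0.34  0.39  1.85]
```

View pics/c10.png

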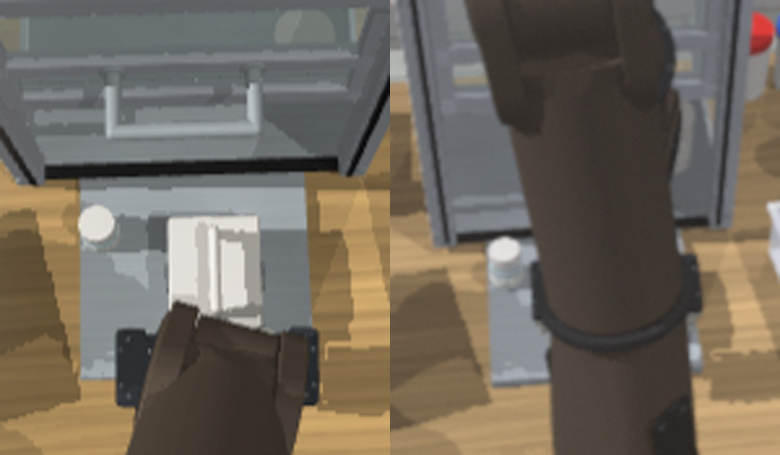

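The gripper is centred on the pull (body 117–319, middle about 217; pull at 216). Descending and gripping the pull.

```bash
python3 -m creep '[[[0.1,0,-1.8,0,0,0,-0.3],[0.2,0.1,-3.6,0,0,0,-0.3],[0.2,0.1,-5.2,0,0,0,-0.3],[0.2,0.1,-5.2,0,0,0,-0.3]]]'; python3 -m creep '[[[0,0,0,0,0,0,-0.7],[0,0,0,0,0,0,-1],[0,0,0,0,0,0,-1],[0,0,0,0,0,0,-1]]]' 12; python3 -c "
from h import arm;print(arm.observe()['joints'].round(2))"
```

```text
clock: 19.75
position: [0.3734, -0.031, 0.0536]
ee_rot: [0.076, 2.983, 0.011]
force: [-0.5, -0.6, 0.4]
width: 0.346
clock: 20.15
position: [0.374, -0.031, 0.0544]
ee_rot: [0.075, 2.981, 0.01]
force: [-3.2, -1.0, 12.8]
width: 0.131
[-0.4   0.32  0.42  2.51 -0.64  0.22  2.12]
```

```bash
python3 -m creep '[[[0.3,0,0.1,0,0,0,-1],[1.2,0,0.1,0,0,0,-1],[2.5,0,0.1,0,0,0,-1]]]'; python3 -m creep '[[[1.5,0,0,0,0,0,-1],[3,0,0,0,0,0,-1],[4.5,0,0,0,0,0.5,-1],[6,0,0,0,0,1,-1]]]'; python3 -c "
from h import *;print(arm.observe()['joints'].round(2))
for n in('side','top'):
    cv2.imwrite(f'pics/{n}11.png',arm.get_image(n)[:,:,::-1])
a=cv2.imread('pics/top11.png');b=cv2.imread('pics/side11.png')
c=np.hstack([cv2.resize(a[100:275,230:380],None,fx=2.6,fy=2.6,interpolation=2),cv2.resize(b[105:280,230:380],None,fx=2.6,fy=2.6,interpolation=2)])
cv2.imwrite('pics/c11.png',c)"
```

```text
clock: 20.45
position: [0.3982, -0.0309, 0.0546]
ee_rot: [0.075, 2.983, 0.01]
force: [-2.6, 0.3, 0.3]
width: 0.131
clock: 20.85
position: [0.4595, -0.0312, 0.0545]
ee_rot: [0.048, 2.984, 0.012]
force: [-5.6, -0.9, 7.1]
width: 0.13
[-0.41  0.42  0.46  2.32 -0.6   0.34  2.1 ]
```

View pics/c11.png

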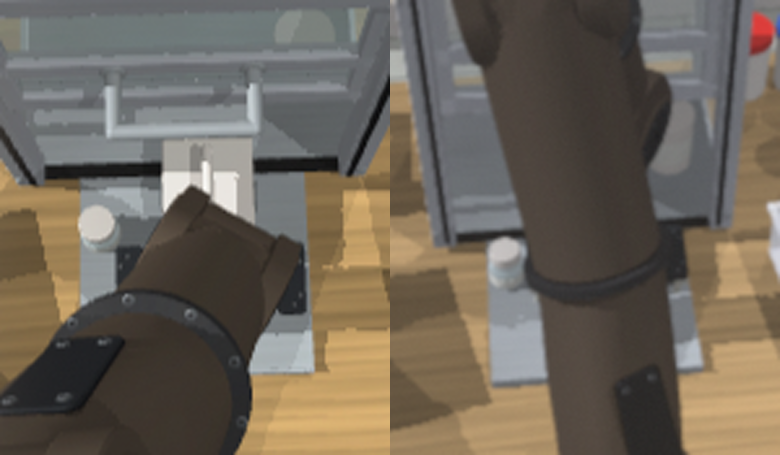

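Sliding well: the caddy is now partly under the sash, at crop (163–255, 140–225). Continuing to x 0.515, then releasing.

```bash
python3 -m creep '[[[1.5,0,0,0,0,0,-1],[3,-0.1,0,0,0,0,-1],[4.5,-0.1,0,0,0,0,-1],[5.5,-0.1,0,0,0,0,-1],[5.5,-0.1,0,0,0,0,-1]]]';  python3 -m creep '[[[0,0,0,0,0,0,-0.3],[0,0,0,0,0,0,-0.3],[0,0,0,0,0,0,-0.3],[0,0,0,0,0,0,-0.3]]]'; python3 -m creep '[[[-2,0,0.5,0,0,0,-0.3],[-4,0,2,0,0,0,-0.3],[-5,0,7,0,0,0,-0.3],[-5,0,11,0,0,0,-0.3],[-5,0,14,0,0,0,-0.3]]]'; python3 -c "
from h import *;print(arm.observe()['joints'].round(2))
for n in('side','top'):
    cv2.imwrite(f'pics/{n}12.png',arm.get_image(n)[:,:,::-1])
a=cv2.imread('pics/top12.png');b=cv2.imread('pics/side12.png')
c=np.hstack([cv2.resize(a[100:275,230:380],None,fx=2.6,fy=2.6,interpolation=2),cv2.resize(b[105:280,230:380],None,fx=2.6,fy=2.6,interpolation=2)])
cv2.imwrite('pics/c12.png',c)"
```

```text
clock: 21.45
position: [0.5148, -0.0323, 0.0546]
ee_rot: [0.049, 2.982, 0.011]
force: [1.3, 0.5, -3.3]
width: 0.128
clock: 21.85
position: [0.5131, -0.0321, 0.0547]
ee_rot: [0.049, 2.983, 0.012]
force: [-0.6, 0.5, 0.2]
width: 0.346
clock: 22.35
position: [0.4631, -0.0327, 0.1966]
ee_rot: [0.051, 2.982, 0.013]
force: [1.0, 0.8, -0.7]
width: 0.352
[-0.77  0.16  0.83  2.18 -0.2   0.7   1.73]
```

View pics/c12.png

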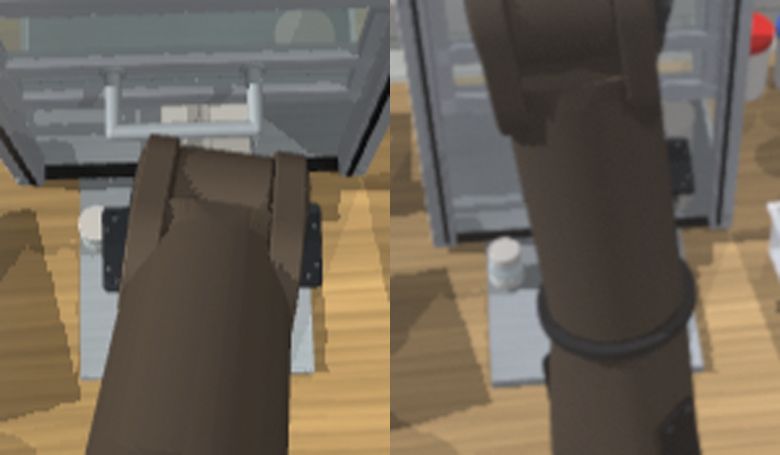

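Run:
```python
from rel import *
q=arm.observe()['joints'];p=[.465,-.033,.2]
rel(p,-25,20)
run([(p,-8,12),(p,-14,15),(p,-20,18),(p,-25,20),(p,-25,25),(p,-25,30),(p,-25,35),(p,-25,40),(p,-18,40),(p,-10,40),(p,-2,40),([.47,-.033,.15],-2,38),([.49,-.033,.1],-2,38),([.50,-.033,.06],-2,37),([.52,-.033,.055],-2,37)],q,every=1)
```

```text
shift cm [-0.04 -0.08  0.19] turn [ -3.2 -10.2 -23.2]
-8 12 [ 0.46 -0.03  0.2 ] 0.001 [-0.85  0.12  0.87  2.21 -0.11  0.64  1.53]
-14 15 [ 0.46 -0.03  0.2 ] 0.001 [-0.93  0.09  0.91  2.25 -0.    0.58  1.3 ]
-20 18 [ 0.46 -0.03  0.2 ] 0.002 [-1.02  0.07  0.94  2.29  0.15  0.53  1.02]
-25 20 [ 0.46 -0.03  0.2 ] 0.001 [-1.08  0.06  0.96  2.31  0.28  0.52  0.79]
-25 25 [ 0.46 -0.03  0.2 ] 0.003 [-1.13  0.02  0.93  2.37  0.56  0.47  0.47]
-25 30 [ 0.46 -0.03  0.2 ] 0.003 [-1.15 -0.01  0.88  2.43  0.86  0.45  0.12]
-25 35 [ 0.46 -0.03  0.2 ] 0.003 [-1.17 -0.01  0.83  2.49  1.17  0.45 -0.23]
-25 40 [ 0.46 -0.03  0.2 ] 0.011 [-0.96  0.02  0.55  2.54  1.42  0.5  -0.55]
-18 40 [ 0.46 -0.03  0.2 ] 0.014 [-0.46  0.02  0.1   2.54  1.54  0.41 -0.52]
-10 40 [ 0.46 -0.03  0.2 ] 0.013 [-0.03  0.02 -0.21  2.54  1.79  0.28 -0.56]
-2 40 [ 0.46 -0.03  0.2 ] 0.011 [ 0.18  0.02 -0.3   2.54  2.32  0.15 -0.87]
-2 38 [ 0.47 -0.03  0.15] 0.017 [ 0.56  0.22 -0.74  2.54  2.31  0.33 -0.83]
-2 38 [ 0.49 -0.03  0.1 ] 0.016 [ 0.68  0.5  -0.97  2.54  2.24  0.62 -0.72]
-2 37 [ 0.5  -0.03  0.06] 0.002 [ 0.65  0.65 -0.96  2.54  2.29  0.77 -0.72]
-2 37 [ 0.52 -0.03  0.06] 0.0 [ 0.63  0.67 -0.94  2.5   2.29  0.76 -0.7 ]
```

```bash
python3 -m creep '[[[0.5,0,0.5,-1,-3,-7,-0.5],[1,0,1,-2,-5,-14,-0.5],[1,0,1.5,-3.2,-10.2,-23.2,-0.5],[1,0,1.5,-3.2,-10.2,-23.2,-0.5],[1,0,1.5,-3.2,-10.2,-23.2,-0.5]]]'
python3 - <<'E'
from rel import *
print(arm.observe()['joints'].round(2))
p=[.475,-.033,.21]
rel(p,-25,40)
E
```

```text
clock: 22.95
position: [0.4721, -0.0311, 0.2087]
ee_rot: [0.61, 2.738, -0.108]
force: [-0.5, 0.1, 0.4]
width: 0.25
[-1.14  0.06  1.02  2.28  0.25  0.55  0.82]
shift cm [ 0.29 -0.19  0.13] turn [ -8.6 -18.5   0.2]
```

```bash
python3 -m creep '[[[0.3,0,0,-3,-6,0,-0.5],[0.3,0,0,-6,-12,0,-0.5],[0.3,0,0,-8.6,-18.5,0,-0.5],[0.3,0,0,-8.6,-18.5,0,-0.5],[0.3,0,0,-8.6,-18.5,0,-0.5]]]'
python3 - <<'E'
from rel import *
print(arm.observe()['joints'].round(2))
p=[.475,-.033,.21]
rel(p,-25,40); rel(p,-2,40)
E
```

```text
clock: 23.45
position: [0.4733, -0.0397, 0.2078]
ee_rot: [0.555, 2.448, -0.221]
force: [-0.2, -0.4, 0.1]
width: 0.251
[-1.3  -0.    0.96  2.49  1.22  0.49 -0.28]
shift cm [0.17 0.67 0.22] turn [ 0.  -3.4  1.1]
shift cm [0.17 0.67 0.22] turn [ 0.7 -3.3 24.1]
```

```bash
python3 -m creep '[[[0.2,0.3,0.2,0,-3.3,0,-0.5],[0.2,0.7,0.2,0,-3.3,6,-0.5],[0.2,0.7,0.2,0,-3.3,12,-0.5],[0.2,0.7,0.2,0.7,-3.3,18,-0.5],[0.2,0.7,0.2,0.7,-3.3,24,-0.5]]]'
python3 - <<'E'
from rel import *
print(arm.observe()['joints'].round(2))
p=[.48,-.033,.15]
rel(p,-2,38)
E
```

```text
clock: 23.95
position: [0.4794, -0.0313, 0.2127]
ee_rot: [0.103, 2.434, -0.032]
force: [1.1, 0.2, 1.8]
width: 0.251
[-0.93 -0.08  0.77  2.57  1.9   0.21 -0.49]
shift cm [ 0.06 -0.17 -6.27] turn [-0.1  2.4  2.8]
```

```bash
python3 -m creep '[[[0,0,-2,0,2,1,-0.3],[-0.3,-0.1,-4,0,4,2.8,-0.3],[-0.5,-0.1,-6,0,4,2.8,-0.3],[-0.8,-0.1,-8,0,4,2.8,-0.3],[-0.8,-0.1,-10,0,4,2.8,-0.3]]]'
python3 - <<'E'
from rel import *
from h import *
print(arm.observe()['joints'].round(2))
rel([.510,-.032,.046],-2,36);rel([.48,-.032,.085],-2,36)
cv2.imwrite('pics/top13.png',arm.get_image('top')[:,:,::-1])
crop('s','pics/top13.png',230,100,150,175,3,'pics/c13.png')
E
```

```text
clock: 24.45
position: [0.4797, -0.0425, 0.1631]
ee_rot: [0.042, 2.481, -0.082]
force: [0.5, 0.1, 0.2]
width: 0.35
[-0.28  0.12  0.16  2.57  2.56  0.23 -1.11]
shift cm [  3.03   1.05 -11.71] turn [2.9 1.7 0.8]
shift cm [ 0.03  1.05 -7.81] turn [2.9 1.7 0.8]
```

View pics/c13.png

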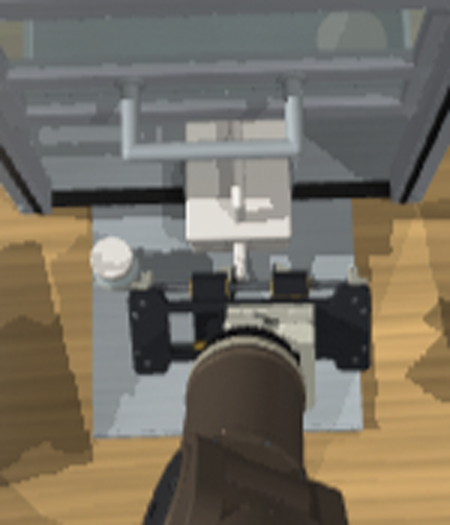

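```bash
python3 -m creep '[[[0,0.5,-1,1.5,2,0.4,-0.3],[0,1,-3,2.9,3.7,0.8,-0.3],[0,1,-5,2.9,3.7,0.8,-0.3],[0,1,-7.8,2.9,3.7,0.8,-0.3],[0,1,-7.8,2.9,3.7,0.8,-0.3]]]'
python3 - <<'E'
from rel import *
print(arm.observe()['joints'].round(3))
rel([.510,-.032,.046],-2,34)
E
```

```text
clock: 25.0
position: [0.4789, -0.033, 0.083]
ee_rot: [0.048, 2.552, -0.014]
force: [-0.8, 0.6, 0.5]
width: 0.35
[ 0.108  0.361 -0.248  2.57   2.715  0.401 -1.262]
shift cm [ 3.11  0.1  -3.7 ] turn [-0.  -0.2  0.1]
```

```bash
python3 -m creep '[[[0.8,0.1,-1,0,0,0,-0.3],[1.6,0.1,-2,0,0,0,-0.3],[2.4,0.1,-3,0,0,0,-0.3],[3.1,0.1,-3.6,0,0,0,-0.3],[3.1,0.1,-3.6,0,0,0,-0.3]]]'
python3 - <<'E'
from rel import *
from h import *
print(arm.observe()['joints'].round(3))
cv2.imwrite('pics/top14.png',arm.get_image('top')[:,:,::-1])
crop('s','pics/top14.png',230,100,150,175,3,'pics/c14.png')
E
```

```text
clock: 25.5
position: [0.5125, -0.0315, 0.0508]
ee_rot: [0.043, 2.544, -0.017]
force: [-0.7, 0.6, -0.2]
width: 0.353
[ 0.103  0.486 -0.246  2.521  2.746  0.485 -1.276]
```

View pics/c14.png

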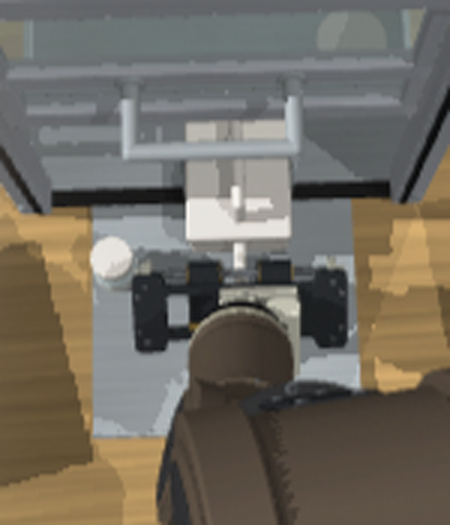

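Both fingers straddle the pull (205 and 273, pull at 239). I'll raise 6 mm so the hand clears the jar's lid, then grip.

```bash
python3 -m creep '[[[0,0,0.6,0,0,0,-0.3],[0,0,0.6,0,0,0,-0.7],[0,0,0.6,0,0,0,-1],[0,0,0.6,0,0,0,-1],[0,0,0.6,0,0,0,-1]]]' 12;  python3 -m creep '[[[0.5,-0.1,0,0,0,0,-1],[1.5,-0.2,0,0,0,0,-1],[2.5,-0.4,0,0,0,0,-1],[3.5,-0.5,0,0,0,0,-1]]]'
```

```text
clock: 26.05
position: [0.5117, -0.0317, 0.0568]
ee_rot: [0.045, 2.544, -0.015]
force: [-3.5, -1.0, 8.3]
width: 0.129
clock: 26.45
position: [0.5464, -0.0366, 0.0561]
ee_rot: [0.045, 2.546, -0.015]
force: [-4.0, 0.4, 1.9]
width: 0.126
```

Run:
```python
from rel import *
from h import *
print(arm.observe()['joints'].round(3))
for n in('side','top'):
    cv2.imwrite(f'pics/{n}15.png',arm.get_image(n)[:,:,::-1])
a=cv2.imread('pics/top15.png');b=cv2.imread('pics/side15.png')
c=np.hstack([cv2.resize(a[100:275,230:380],None,fx=2.6,fy=2.6,interpolation=2),cv2.resize(b[105:280,230:380],None,fx=2.6,fy=2.6,interpolation=2)])
cv2.imwrite('pics/c15.png',c)
```

```text
[ 0.105  0.486 -0.218  2.44   2.74   0.402 -1.243]
```

View pics/c15.png

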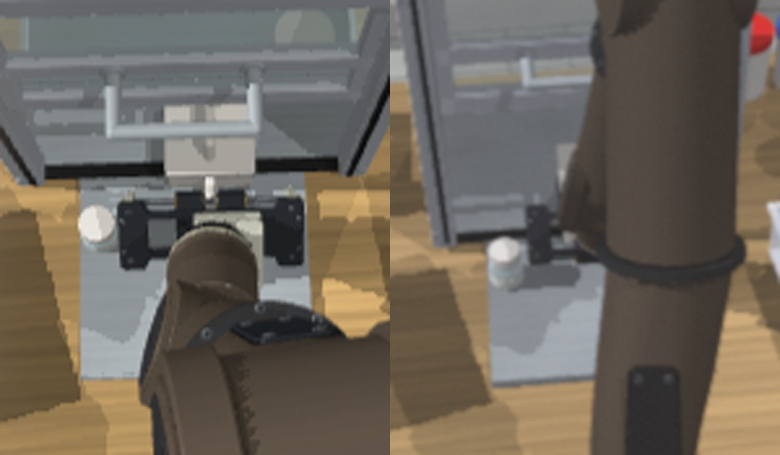

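Run:
```python
from h import *
f=lambda x,y:((x+.5)/2.6+229.5,(y+.5)/2.6+99.5)
for c in[(274,22),(331,22),(303,10)]: print(onz('top',*f(*c),.102).round(4))
```

```text
[ 0.7394 -0.1185  0.102 ]
[ 0.7357 -0.1813  0.102 ]
[ 0.7518 -0.1515  0.102 ]
```

View pics/top15.png

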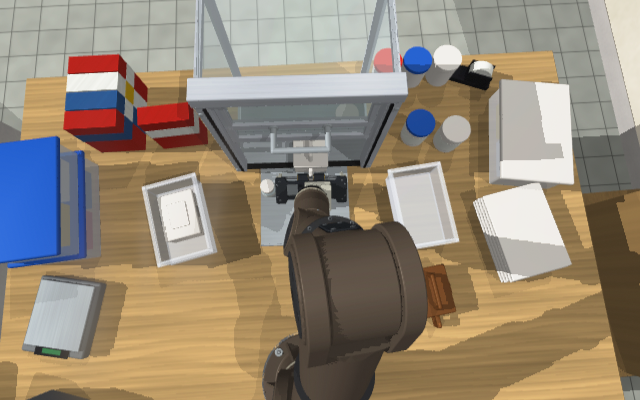

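```bash
python3 -m creep '[[[1.5,0,0,0,0,0,-1],[3,0,0,0,0,0,-1],[4.5,0,0,0,0,0,-1]]]';  python3 -m creep '[[[1.5,0,0,0,0,0,-1],[3,0,0,0,0,0,-1],[4.5,0,0,0,0,0,-1],[4.7,0,0,0,0,0,-1],[4.7,0,0,0,0,0,-1]]]'
python3 - <<'E'
from rel import *
from h import *
print(arm.observe()['joints'].round(3))
for n in('side','top'):
    cv2.imwrite(f'pics/{n}16.png',arm.get_image(n)[:,:,::-1])
a=cv2.imread('pics/top16.png');b=cv2.imread('pics/side16.png')
c=np.hstack([cv2.resize(a[80:255,230:380],None,fx=2.6,fy=2.6,interpolation=2),cv2.resize(b[85:260,230:380],None,fx=2.6,fy=2.6,interpolation=2)])
cv2.imwrite('pics/c16.png',c)
E
```

```text
clock: 26.85
position: [0.5912, -0.0366, 0.0557]
ee_rot: [0.045, 2.547, -0.015]
force: [-1.4, -0.5, -2.7]
width: 0.129
clock: 27.35
position: [0.6386, -0.0365, 0.0562]
ee_rot: [0.045, 2.545, -0.015]
force: [0.7, -0.3, -2.2]
width: 0.127
[ 0.041  0.547 -0.123  2.233  2.694  0.257 -1.183]
```

View pics/c16.png

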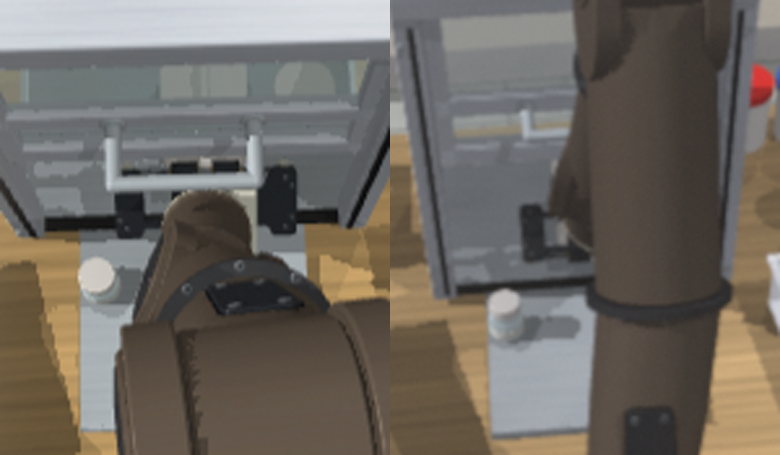

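```bash
python3 -m creep '[[[0.7,0,0,0,0,0,-1],[0.7,0,0,0,0,0,-1],[0.7,0,0,0,0,0,-0.7],[0.7,0,0,0,0,0,-0.3],[0.7,0,0,0,0,0,-0.3]]]';  python3 -m creep '[[[0,0,0,0,0,0,-0.3],[0,0,0,0,0,0,-0.3],[-1,0,0,0,0,0,-0.3],[-3,0,0,0,0,0,-0.3],[-5,0,0,0,0,0,-0.3]]]'; python3 -m creep '[[[-2,0,0.5,0,0,0,-0.5],[-4,0,1,0,0,0,-1],[-6,0,2,0,0,0,-1],[-8,0,3,0,0,0,-1],[-10,0,4,0,0,0,-1]]]'
python3 - <<'E'
from rel import *
from h import *
print(arm.observe()['joints'].round(3))
for n in('side','top'):
    cv2.imwrite(f'pics/{n}17.png',arm.get_image(n)[:,:,::-1])
a=cv2.imread('pics/top17.png');b=cv2.imread('pics/side17.png')
c=np.hstack([cv2.resize(a[80:255,230:380],None,fx=2.6,fy=2.6,interpolation=2),cv2.resize(b[85:260,230:380],None,fx=2.6,fy=2.6,interpolation=2)])
cv2.imwrite('pics/c17.png',c)
E
```

```text
clock: 27.95
position: [0.646, -0.0365, 0.0568]
ee_rot: [0.045, 2.544, -0.015]
force: [-1.2, 0.5, -0.2]
width: 0.277
clock: 28.45
position: [0.5945, -0.0365, 0.0564]
ee_rot: [0.044, 2.545, -0.015]
force: [-0.8, 0.5, -0.1]
width: 0.351
clock: 28.95
position: [0.494, -0.0366, 0.0966]
ee_rot: [0.044, 2.545, -0.015]
force: [-0.7, -0.5, 0.2]
width: 0.009
[ 0.103  0.331 -0.221  2.531  2.71   0.338 -1.237]
```

View pics/c17.png

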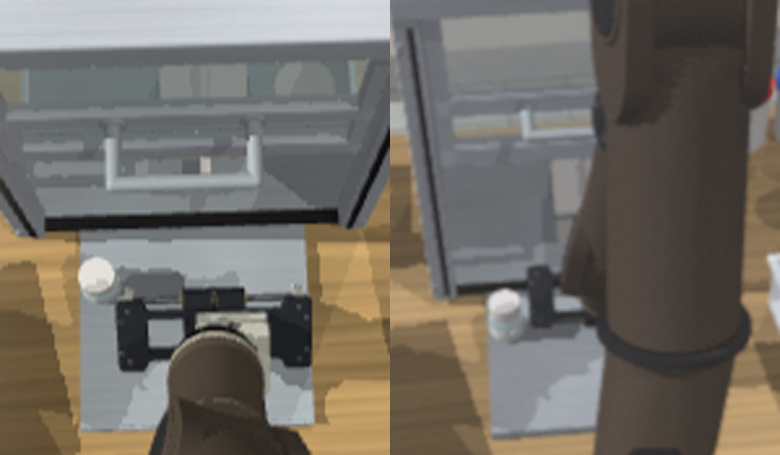

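Run:
```python
from rel import *
from h import *
print('pull', onz('top',230+205/2.6,80+163/2.6,.064).round(4))
q=arm.observe()['joints']
for t in(15,20,25):
    print(t)
    run([([.44,-.03,.14],-2,30),([.44,-.025,.2],-2,28),([.44,-.02,.26],-2,28),([.44,-.02,.32],-2,25),([.44,-.02,.38],-2,t),([.46,-.02,.42],-2,t),([.50,-.017,.40],-2,t),([.533,-.017,.38],-2,t),([.533,-.017,.32],-2,t),([.533,-.017,.26],-2,t),([.533,-.017,.2],-2,t),([.533,-.017,.16],-2,t),([.533,-.017,.125],-2,t)],q,every=1)
```

```text
pull [ 0.6535 -0.0378  0.064 ]
15
-2 30 [ 0.44 -0.03  0.14] 0.026 [ 0.23  0.14 -0.38  2.54  1.99  0.15 -0.55]
-2 28 [ 0.44 -0.02  0.2 ] 0.024 [ 0.21 -0.01 -0.34  2.42  0.36  0.26  1.07]
-2 28 [ 0.44 -0.02  0.26] 0.002 [ 0.13 -0.12 -0.24  2.32  0.1   0.45  1.34]
-2 25 [ 0.44 -0.02  0.32] 0.001 [ 0.11 -0.17 -0.2   2.18  0.03  0.7   1.42]
-2 15 [ 0.44 -0.02  0.38] 0.001 [ 0.11 -0.11 -0.18  1.93  0.01  1.06  1.45]
-2 15 [ 0.46 -0.02  0.42] 0.0 [ 0.1  -0.09 -0.18  1.82  0.01  1.15  1.45]
-2 15 [ 0.5  -0.02  0.4 ] 0.0 [ 0.09 -0.01 -0.19  1.79  0.03  1.1   1.43]
-2 15 [ 0.53 -0.02  0.38] 0.0 [ 0.09  0.06 -0.18  1.77  0.05  1.06  1.42]
-2 15 [ 0.53 -0.02  0.32] 0.0 [ 0.08  0.09 -0.19  1.88  0.07  0.91  1.4 ]
-2 15 [ 0.53 -0.02  0.26] 0.0 [ 0.08  0.14 -0.19  1.98  0.09  0.77  1.37]
-2 15 [ 0.53 -0.02  0.2 ] 0.0 [ 0.06  0.21 -0.18  2.06  0.13  0.62  1.33]
-2 15 [ 0.53 -0.02  0.16] 0.0 [ 0.05  0.27 -0.16  2.11  0.16  0.51  1.3 ]
-2 15 [ 0.53 -0.02  0.12] 0.0 [ 0.02  0.32 -0.14  2.15  0.19  0.42  1.27]

20
-2 30 [ 0.44 -0.03  0.14] 0.026 [ 0.23  0.14 -0.38  2.54  1.99  0.15 -0.55]
-2 28 [ 0.44 -
[... 1163 characters left out ...]
.2   2.18  0.03  0.7   1.42]
-2 25 [ 0.44 -0.02  0.38] 0.0 [ 0.11 -0.21 -0.19  2.06  0.01  0.86  1.45]
-2 25 [ 0.46 -0.02  0.42] 0.0 [ 0.11 -0.19 -0.18  1.95  0.02  0.95  1.45]
-2 25 [ 0.5  -0.02  0.4 ] 0.0 [ 0.1  -0.11 -0.19  1.93  0.04  0.89  1.42]
-2 25 [ 0.53 -0.02  0.38] 0.0 [ 0.1  -0.04 -0.19  1.91  0.07  0.83  1.4 ]
-2 25 [ 0.53 -0.02  0.32] 0.0 [ 0.09  0.01 -0.2   2.02  0.1   0.68  1.37]
-2 25 [ 0.53 -0.02  0.26] 0.0 [ 0.08  0.07 -0.2   2.12  0.15  0.53  1.31]
-2 25 [ 0.53 -0.02  0.2 ] 0.001 [ 0.03  0.15 -0.16  2.21  0.25  0.36  1.21]
-2 25 [ 0.53 -0.02  0.16] 0.001 [-0.04  0.21 -0.08  2.26  0.33  0.25  1.12]
-2 25 [ 0.53 -0.02  0.12] 0.007 [-0.08  0.28 -0.03  2.3   0.48  0.15  0.97]
```

The caddy is inside, with its pull at about (0.653,-0.038), some 45 mm behind the sash plane. I now back off, rise in front of the handle, and come down on it from above.

```bash
python3 -m creep '[[[-1.5,0,1,0,0,0,-1],[-3,0.3,3,0,2,0,-1],[-4.4,0.7,5.5,0,4,0,-1],[-4.8,0.7,8,0,6,0,-1],[-5,0.7,10.3,0,6,0,-1]]]'
python3 - <<'E'
from rel import *
print(arm.observe()['joints'].round(2))
rel([.44,-.018,.3],-2,28); rel([.44,-.018,.4],-2,20)
E
```

```text
clock: 29.55
position: [0.4637, -0.0571, 0.1449]
ee_rot: [0.065, 2.587, -0.111]
force: [0.4, 0.1, 0.1]
width: 0.005
[-0.01  0.15 -0.1   2.52  1.92  0.17 -0.46]
shift cm [-2.37  3.91 15.51] turn [4.  3.6 1.8]
shift cm [-2.37  3.91 25.51] turn [ 4.4 11.5  1.6]
```

```bash
python3 -m creep '[[[-1,1,3,1,1,0,-1],[-2,2,6,2,2,1,-1],[-2.4,3,9,3,3,1.5,-1],[-2.4,3.9,12,4,3.6,1.8,-1],[-2.4,3.9,15.5,4,3.6,1.8,-1]]]'
python3 - <<'E'
from rel import *
print(arm.observe()['joints'].round(2))
rel([.44,-.018,.42],-2,20)
E
```

```text
clock: 30.05
position: [0.4541, -0.0791, 0.186]
ee_rot: [0.094, 2.623, -0.168]
force: [0.4, -1.3, -0.6]
width: 0.008
[-0.06  0.03 -0.02  2.45  0.84  0.24  0.64]
shift cm [-1.41  6.11 23.4 ] turn [6.5 9.3 3.2]
```

```bash
python3 -m creep '[[[-1.4,1,3,2,2,1,-1],[-1.4,3,7,4,5,2,-1],[-1.4,5,11,6.5,9.3,3.2,-1],[-1.4,6,15,6.5,9.3,3.2,-1],[-1.4,6,19,6.5,9.3,3.2,-1]]]'
python3 - <<'E'
from rel import *
print(arm.observe()['joints'].round(2))
rel([.44,-.018,.42],-2,20)
E
```

```text
clock: 30.55
position: [0.4414, -0.0322, 0.3319]
ee_rot: [0.044, 2.795, 0.001]
force: [2.0, -0.6, -0.1]
width: 0.003
[ 0.01 -0.13 -0.07  2.09  0.02  0.84  1.47]
shift cm [-0.14  1.42  8.81] turn [-0.3 -0.2 -0.3]
```

```bash
python3 -m creep '[[[0,0.7,4,0,0,0,-1],[0,1.4,7,0,0,0,-1],[0,1.4,8.5,0,0,0,-1],[4,1.4,7.5,0,0,0,-1],[7,1.4,6.5,0,0,0,-1]]]'; python3 -m creep '[[[1,0.1,0,0,0,0,-1],[1.5,0.1,0,0,0,0,-1],[1.5,0.1,0,0,0,0,-1]]]'
python3 - <<'E'
from rel import *
from h import *
print(arm.observe()['joints'].round(2))
rel([.533,-.017,.365],-2,20)
for n in('side','top'):
    cv2.imwrite(f'pics/{n}18.png',arm.get_image(n)[:,:,::-1])
a=cv2.imread('pics/top18.png');b=cv2.imread('pics/side18.png')
c=np.hstack([cv2.resize(a[80:255,230:380],None,fx=2.6,fy=2.6,interpolation=2),cv2.resize(b[65:240,230:380],None,fx=2.6,fy=2.6,interpolation=2)])
cv2.imwrite('pics/c18.png',c)
E
```

```text
clock: 31.05
position: [0.5132, -0.0194, 0.3965]
ee_rot: [0.049, 2.789, -0.007]
force: [0.5, -0.3, 0.2]
width: 0.007
clock: 31.35
position: [0.5268, -0.0184, 0.3955]
ee_rot: [0.049, 2.792, -0.007]
force: [0.3, 0.6, 0.5]
width: 0.002
[-0.01 -0.02 -0.09  1.83  0.05  0.98  1.42]
shift cm [ 0.62  0.14 -3.05] turn [-0.1  0.   0. ]
```

View pics/c18.png

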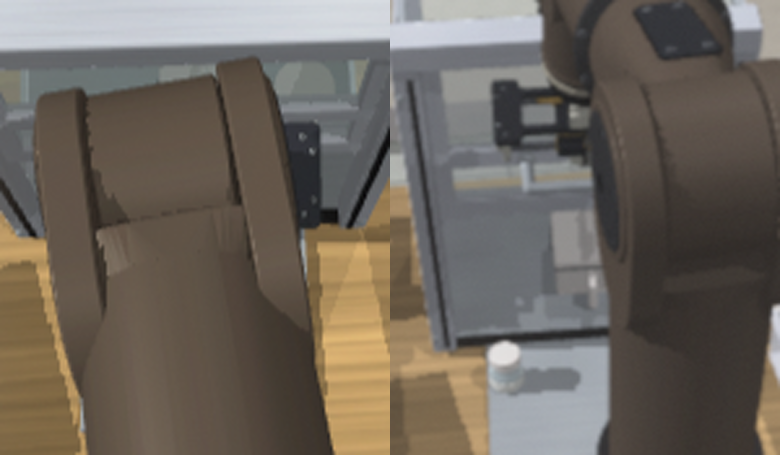

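```bash
python3 -m creep '[[[0.7,0.1,-1,0,0,0,-1],[0.7,0.1,-2,0,0,0,-1],[0.7,0.1,-3,0,0,0,-1],[0.7,0.1,-3.4,0,0,0,-1]]]'; python3 -m creep '[[[0,0,-0.5,0,0,0,-1],[0,0,-1,0,0,0,-1],[0,0,-1.5,0,0,0,-1]]]';python3 -m creep '[[[0,0,-0.5,0,0,0,-1],[0,0,-1,0,0,0,-1],[0,0,-1.5,0,0,0,-1]]]'
python3 - <<'E'
from h import *
cv2.imwrite('pics/side19.png',arm.get_image('side')[:,:,::-1])
crop('s','pics/side19.png',220,60,180,180,3,'pics/c19.png')
E
```

```text
clock: 31.85
position: [0.5331, -0.0175, 0.3598]
ee_rot: [0.049, 2.793, -0.007]
force: [-0.8, -0.2, -0.2]
width: 0.006
clock: 32.15
position: [0.5341, -0.0175, 0.3468]
ee_rot: [0.049, 2.79, -0.007]
force: [-2.3, -0.4, 4.5]
width: 0.006
clock: 32.45
position: [0.5341, -0.0174, 0.3315]
ee_rot: [0.049, 2.791, -0.007]
force: [-3.2, 0.4, 5.3]
width: 0.007
```

View pics/c19.png

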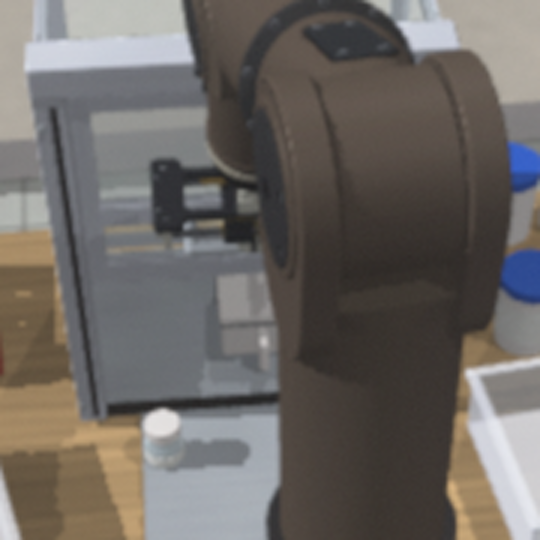

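Force is a steady 5 N upward as it descends, so the sash is coming down with the finger. Continuing.

```bash
python3 -m creep '[[[0,0,-1,0,0,0,-1],[0,0,-2,0,0,0,-1],[0,0,-3,0,0,0,-1],[0,0,-4,0,0,0,-1],[0,0,-5,0,0,0,-1]]]'; python3 -m creep '[[[0,0,-1,0,0,0,-1],[0,0,-2,0,0,0,-1],[0,0,-3,0,0,0,-1],[0,0,-4,0,0,0,-1],[0,0,-5,0,0,0,-1]]]'
python3 - <<'E'
from h import *
print(arm.observe()['joints'].round(2))
cv2.imwrite('pics/top20.png',arm.get_image('top')[:,:,::-1])
crop('s','pics/top20.png',210,80,180,180,3,'pics/c20.png')
E
```

```text
clock: 33.0
position: [0.5342, -0.0174, 0.2811]
ee_rot: [0.049, 2.79, -0.007]
force: [-1.0, 0.0, 4.6]
width: 0.005
clock: 33.5
position: [0.5342, -0.0174, 0.231]
ee_rot: [0.049, 2.79, -0.007]
force: [-0.9, -0.0, 4.6]
width: 0.007
[-0.01  0.13 -0.09  2.1   0.11  0.57  1.35]
```

View pics/c20.png

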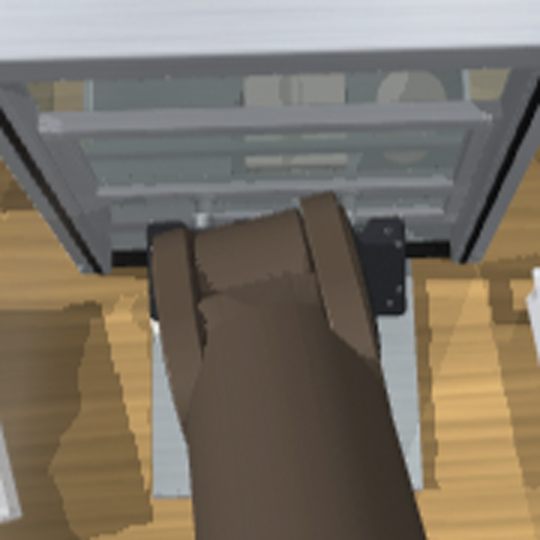

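```bash
python3 -m creep '[[[0,0,-1,0,0,0,-1],[0,0,-2,0,0,0,-1],[0,0,-3,0,0,0,-1],[0,0,-4,0,0,0,-1],[0,0,-5,0,0,0,-1]]]'; python3 -m creep '[[[0,0,-1,0,0,0,-1],[0,0,-2,0,0,0,-1],[0,0,-3,0,0,0,-1],[0,0,-4,0,0,0,-1],[0,0,-4.5,0,0,0,-1]]]'; python3 -m creep '[[[0,0,-0.5,0,0,0,-1],[0,0,-0.8,0,0,0,-1],[0,0,-0.8,0,0,0,-1]]]'
```

```text
clock: 34.05
position: [0.5334, -0.0175, 0.1809]
ee_rot: [0.049, 2.792, -0.007]
force: [-4.5, -0.2, 6.1]
width: 0.001
clock: 34.55
position: [0.5334, -0.0174, 0.1357]
ee_rot: [0.049, 2.792, -0.007]
force: [-3.9, -0.1, 5.1]
width: 0.002
clock: 34.85
position: [0.5337, -0.0174, 0.1282]
ee_rot: [0.049, 2.792, -0.007]
force: [-0.5, -0.4, -0.0]
width: 0.004
```

```bash
python3 -m creep '[[[0,0,-0.3,0,0,0,-1],[0,0,-0.3,0,0,0,-1]]]'; python3 -m creep '[[[0,0,-0.3,0,0,0,-1],[0,0,-0.3,0,0,0,-1]]]';python3 -m creep '[[[0,0,-0.3,0,0,0,-1],[0,0,-0.3,0,0,0,-1]]]'
```

```text
clock: 35.05
position: [0.5341, -0.0174, 0.1256]
ee_rot: [0.049, 2.791, -0.007]
force: [-1.4, 0.8, 0.1]
width: 0.009
clock: 35.25
position: [0.5344, -0.0174, 0.1237]
ee_rot: [0.049, 2.789, -0.007]
force: [-11.4, 0.2, 19.7]
width: 0.008
clock: 35.45
position: [0.5347, -0.0174, 0.1229]
ee_rot: [0.049, 2.786, -0.007]
force: [-29.0, 0.3, 57.3]
width: 0.002
```

Hard stop at 57 N: the sash is on the floor plate. Lifting off, retreating, then checking.

```bash
python3 -m creep '[[[0,0,0.5,0,0,0,-1],[0,0,2,0,0,0,-1],[-2,0,4,0,0,0,-1],[-5,0,6,0,0,0,-1],[-9,0,9,0,0,0,-1]]]'; python3 -m creep '[[[0,-4,2,0,0,0,-1],[0,-8,4,0,0,0,-1],[0,-13,6,0,0,0,-1],[0,-18,6,0,5,0,-1],[0,-23,6,0,10,0,-1]]]'; python3 -m creep '[[[0,-4,1,0,3,0,-1],[0,-8,1,0,6,0,-1],[-2,-10,1,0,6,0,-1],[-2,-10,1,0,6,0,-1]]]'
python3 - <<'E'
from h import *
print(arm.observe()['joints'].round(2),arm.observe()['force'].round(1))
for n in('side','top'):
    cv2.imwrite(f'pics/{n}21.png',arm.get_image(n)[:,:,::-1])
crop('s','pics/top21.png',210,60,190,190,4,'pics/c21.png')
crop('s','pics/top21.png',225,130,150,120,5,'pics/c21l.png')
E
```

```text
clock: 35.95
position: [0.4438, -0.0173, 0.2098]
ee_rot: [0.049, 2.791, -0.007]
force: [0.2, -0.4, 1.6]
width: 0.009
clock: 36.45
position: [0.4439, -0.2461, 0.2715]
ee_rot: [0.051, 2.965, -0.013]
force: [1.8, 0.7, 0.1]
width: 0.003
clock: 36.85
position: [0.4216, -0.348, 0.2792]
ee_rot: [0.061, 3.072, -0.018]
force: [0.8, -0.6, -1.1]
width: 0.006
[ 0.37  0.24  0.3   1.78 -0.12  1.07  2.24] [ 0.8 -0.6 -1.1]
```

View pics/side21.png

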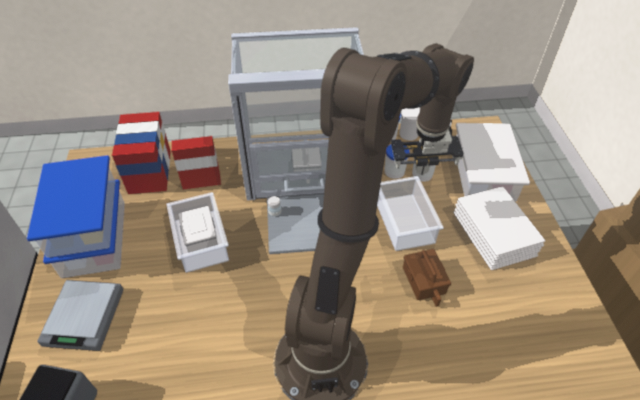

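View pics/c21.png

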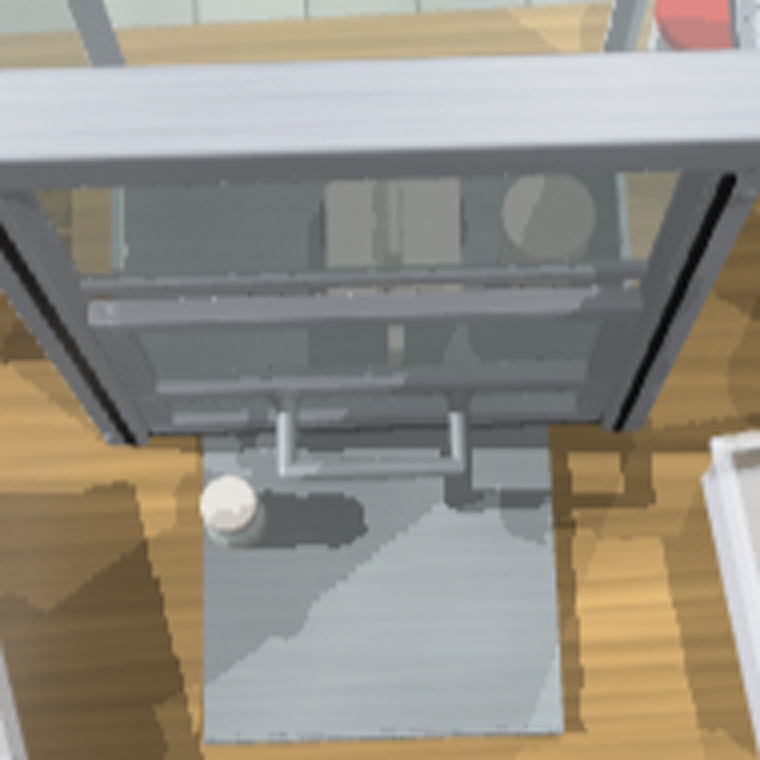

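View pics/c21l.png

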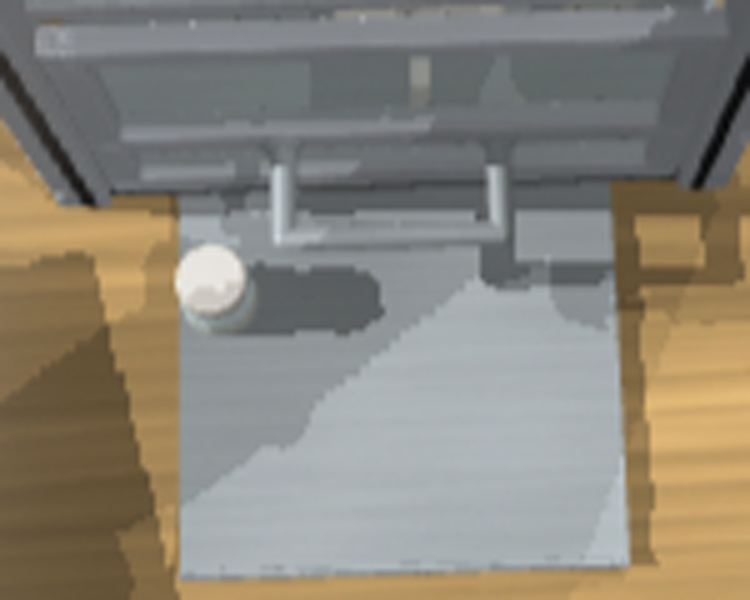

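Run:
```python
from h import *
crop('s','pics/side21.png',240,130,90,80,8,'pics/c21s.png')
for z in(.102,.108,.121):
    print(z,proj('top',[.5412,.043,z]).round(1),proj('side',[.5412,.043,z]).round(1))
```

```text
0.102 [281.8 178.3] [286.8 191. ]
0.108 [281.6 177.7] [286.7 189.8]
0.121 [281.2 176.5] [286.6 187.1]
```

View pics/c21s.png

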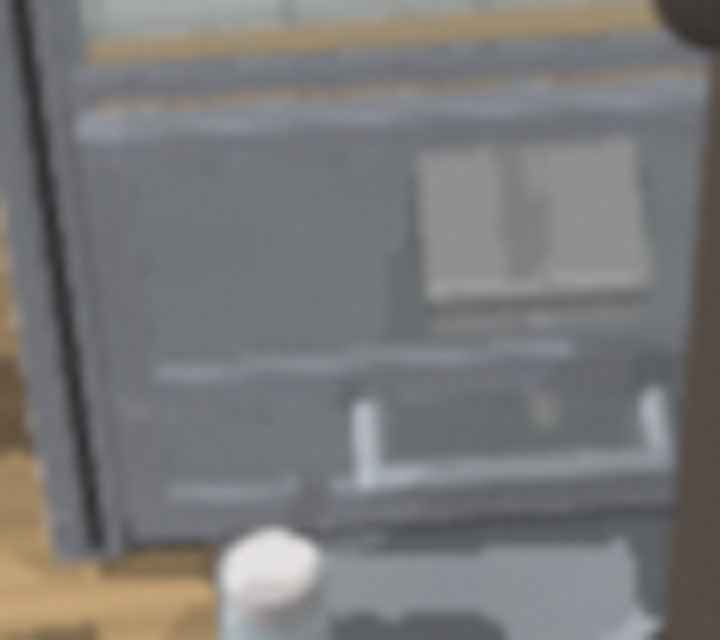

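Run:
```python
from h import *
def ridge(f,us,v0,v1):
    g=cv2.cvtColor(cv2.imread(f),6).astype(float)
    for u in us: print(f,u,g[v0:v1,u].astype(int))
ridge('pics/side0.png',(292,298,304),180,196); ridge('pics/side21.png',(292,298,304),180,196)
ridge('pics/top0.png',(288,300,312),170,184); ridge('pics/top21.png',(288,300,312),170,184)
for z in(.102,.111,.121):
    print(z,[proj('side',[.541,y,z]).round(1).tolist() for y in(.03,.0,-.02)],[proj('top',[.541,y,z]).round(1).tolist() for y in(.03,.0,-.03)])
```

```text
pics/side0.png 292 [121 121 122 121 122 131 158 173 156 124 114 117 115  94  60  65]
pics/side0.png 298 [122 121 120 119 122 151 171 169 145 117 111 116 116  88  54  80]
pics/side0.png 304 [121 121 120 119 124 152 170 157 128 114 116 114  95  61  54  96]
pics/side21.png 292 [113 109 108 108 108 107 111 124 153 156 133 110 108 111 106  87]
pics/side21.png 298 [107 108 108 106 108 107 112 133 145 139 121 103 102 103  93  82]
pics/side21.png 304 [105 106 106 106 105 107 115 135 143 132 109 103 104 103  87  84]
pics/top0.png 288 [104  89  81 115 132 144 157 148 125 138 147 148 149 121]
pics/top0.png 300 [104  90 117 116 133 149 152 141 118 138 149 149 150 148]
pics/top0.png 312 [ 82  82 118 127 142 159 152 132 130 147 154 154 154 152]
pics/top21.png 288 [ 94  93  94 132 135 149 167 179 153 114 131 144 144 113]
pics/top21.png 300 [ 94  94 133 147 136 140 151 147 132 119 135 145 145 144]
pics/top21.png 312 [ 94  95 135 150 141 143 155 145 123 125 143 150 148 148]
0.102 [[290.8, 190.7], [299.9, 189.9], [306.0, 189.4]] [[286.5, 178.1], [297.3, 177.5], [308.2, 176.8]]
0.111 [[290.7, 188.9], [299.9, 188.1], [306.0, 187.5]] [[286.3, 177.3], [297.2, 176.6], [308.2, 176.0]]
0.121 [[290.6, 186.8], [299.8, 186.0], [305.9, 185.4]] [[286.0, 176.3], [297.1, 175.7], [308.1, 175.0]]
```

Run:
```python
from h import *
for f in('pics/side0.png','pics/side21.png'):
    g=cv2.cvtColor(cv2.imread(f),6)
    for u in(262,270,282,292,298,304,312): print(f,u,g[188:204,u])
for s in(0,.005,.01,.019):
    for x in(-.008,):
        print(s,[proj('side',[.606+x,y,.012+s]).round(2).tolist() for y in(.06,.0)])
```

```text
pics/side0.png 262 [130 136 134 124 119 118 116  95  61  53  82 106 114 115 142 164]
pics/side0.png 270 [131 144 134 121 117 117 117  91  76 159 214 226 227 227 228 228]
pics/side0.png 282 [141 132 118 117 117 116  86  53  76 108 122 136 146 149 160 171]
pics/side0.png 292 [156 124 114 117 115  94  60  65 100 117 110 128 147 158 169 168]
pics/side0.png 298 [145 117 111 116 116  88  54  80 109 118 111 128 145 158 168 168]
pics/side0.png 304 [128 114 116 114  95  61  54  96 118 112 130 147 160 170 171 171]
pics/side0.png 312 [116 105 107 105  79  51  74 102 109 115 144 163 170 174 174 175]
pics/side21.png 262 [115 118 128 136 127 117 117 117 115  93  86 105 111 113 140 161]
pics/side21.png 270 [115 118 129 139 131 118 115 114 115 166 213 224 226 225 220 207]
pics/side21.png 282 [119 128 141 133 119 116 114 107  96 108 121 135 145 146 145 145]
pics/side21.png 292 [153 156 133 110 108 111 106  87  84  93  99 126 143 143 142 142]
pics/side21.png 298 [145 139 121 103 102 103  93  82  87  93  99 125 141 142 141 141]
pics/side21.png 304 [143 132 109 103 104 103  87  84  95  98 126 144 144 145 145 144]
pics/side21.png 312 [140 123 102 101 102  94  84  88  94 101 127 145 146 147 147 148]
0 [[281.72, 196.86], [298.93, 195.33]]
0.005 [[281.65, 195.9], [298.89, 194.37]]
0.01 [[281.58, 194.94], [298.85, 193.41]]
0.019 [[281.45, 193.2], [298.79, 191.67]]
```

Run:
```python
from h import *
a=cv2.imread('pics/side0.png')[175:205,235:330];b=cv2.imread('pics/side21.png')[175:205,235:330]
cv2.imwrite('pics/cmp.png',cv2.resize(np.vstack([a,b]),None,fx=8,fy=8,interpolation=cv2.INTER_NEAREST))
```

```text
(no output)
```

View pics/cmp.png

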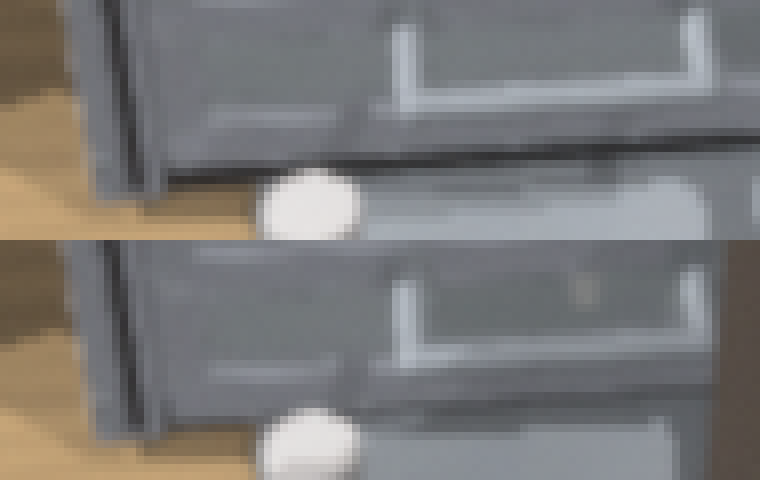

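Run:
```python
from h import *
f=lambda x,y:((x+.5)/4+209.5,(y+.5)/4+59.5)
O=np.array([.606,-.020]);c,s=np.cos(np.radians(-2)),np.sin(np.radians(-2));Ri=np.array([[c,s],[-s,c]])
for n,p in(('pull far/near',onz('top',*f(396,328),.064)),('pull near',onz('top',*f(396,360),.064)),('lidL',onz('top',*f(326,230),.078)),('lidR',onz('top',*f(461,230),.078)),('bar far',onz('top',*f(390,185),.115)),('lid near edge',onz('top',*f(394,295),.078))):
    print(n,p.round(4),'cab',(Ri@(p[:2]-O)).round(4))
d=cv2.absdiff(cv2.imread('pics/top0.png'),cv2.imread('pics/top21.png')).max(2)
print(arm.observe()['clock'])
```

```text
pull far/near [ 0.6568 -0.0374  0.064 ] cab [ 0.0514 -0.0156]
pull near [ 0.6324 -0.036   0.064 ] cab [ 0.027 -0.015]
lidL [0.7299 0.0093 0.078 ] cab [0.1228 0.0336]
lidR [ 0.7241 -0.0889  0.078 ] cab [ 0.1204 -0.0647]
bar far [ 0.7452 -0.0388  0.115 ] cab [ 0.1397 -0.0139]
lid near edge [ 0.6769 -0.0373  0.078 ] cab [ 0.0715 -0.0148]
36.95
```

View pics/top21.png

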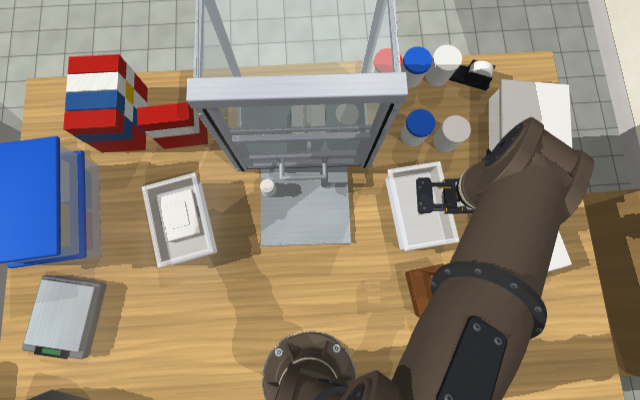

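```bash
python3 -c "
from cell import arm
print(arm.observe()['force'].round(1)); print(arm.sign_off())"
```

```text
[-0.6  0.4 -0.6]
the job is handed in; nothing more can be done
None
```

The job is done and was handed in at about 37 s. I raised the sash to its stop and lifted the white caddy out of the right-hand tote by its bar. I set it down upright on the ledge and let go. I then slid it in by its end pull, in two grips, and pushed the sash down from above.

**Last checks:**
- **Caddy:** it stands upright inside. Its pull is about 40 mm behind the sash plane, its middle about 130 mm behind, and it is about 15 mm right of the cabinet's midline.
- **Sash:** the last push met a hard stop at 57 N, and the dark gap seen under the sash at the start is gone.
- **Surroundings:** the jar and the tub in the cabinet show at the same pixels as at the start. I saw no change in the other bystanders, though I did not measure them.
- **Robot:** it is clear of everything, with no force on the tool beyond sensor noise.

**What disagreed:**
- **Starting sash height:** my first two-view reading put it about 19 mm up. The later picture-to-picture shift and the lifting travel both say about 8.5 mm.
- **Sash bar height when shut:** read directly from the pictures, the bar sits 2 to 9 mm above its shut height, so I relied on the hard stop and the closed gap.
- **Force dip while closing:** the push force fell to zero for a few millimetres just before the stop. I have no clear explanation, and I did not press the sash a second time to confirm.

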